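# Teach the counting scale a sample

## Task

Teach the counting scale a new part: tip all five nuts out of the mug into the scale's dish, and stand the empty mug upright on the bench again. Then pull the deep-hole marker out of its block, reach its nose down through the guard hole in the corner of the scale's deck and press the recessed set key fully down. Finish while still holding the key down with the marker in the gripper, and do not disturb the other things on the bench.

Things in the scene. Friction and masses are not known exactly. Their poses are not given: they have to be found in the camera images.
- scale: White and grey bench counting scale, 300 mm deep (x) by 250 wide (y), fixed. Origin: centre of its underside, on the bench; +x to its back, +z up. Its yaw is within 0.15 rad of 0. Level deck 66 mm above the bench; sloped keypad at its front (-x, towards the robot), not used. A round steel dish stands on the deck, rim 110 mm above the bench.
- dish (a point): Centre of the inner floor of the scale's round steel dish, 74 mm above the bench. Inner radius 70 mm at the floor, 93 mm at the rim, which is 36 mm above this point.
- guard_hole (a point): Centre of the mouth of the round guard hole in the right front corner of the scale's deck (seen from the robot), in a raised black collar 22 mm across, 69 mm above the bench. The hole goes straight down, 13 mm in diameter; the set key lies at its bottom. The dish's rim is over 50 mm away.
- set_key_top (a point): Centre of the top of the round grey set key (10 mm diameter) down in the guard hole, 16 mm below the collar's mouth when not pressed; moves down with the key.
- set_key (a joint): How far the set key is pressed: 0 = up, 0.005 m = fully down on its stop. It springs back when let go; about 1.7 N starts it and 4.4 N holds it fully down.
- mug: White enamel mug, 82 mm high, outside diameter 62 mm at the foot, 80 at the rim, wall 3, inner floor 4 mm up, 130 to 210 g empty. Origin: centre of its underside; +z up, +x to its handle. Starts upright on the bench left or right of the scale, handle towards the robot (+-0.6 rad off -x). Smooth inside: nuts slide out once it is tipped some 10 degrees beyond level.
- mug_handle (a point): Middle of the upright bar of the mug's handle: 66 mm from the mug's axis along its +x, 48 mm above its underside. The bar is 10 mm thick across (mug's y), 9 mm deep (x), and upright from 22 to 74 mm above the underside; between it and the mug's wall the gap is about 25 mm.
- nut1: One of the five sample nuts: plain steel M12 hex nut, 19 mm across flats, 10.8 mm thick, 17 g, loose in the mug at the start. Origin at its centre.
- nut2: One of the five sample nuts: plain steel M12 hex nut, 19 mm across flats, 10.8 mm thick, 17 g, loose in the mug at the start. Origin at its centre.
- nut3: One of the five sample nuts: plain steel M12 hex nut, 19 mm across flats, 10.8 mm thick, 17 g, loose in the mug at the start. Origin at its centre.
- nut4: One of the five sample nuts: plain steel M12 hex nut, 19 mm across flats, 10.8 mm thick, 17 g, loose in the mug at the start. Origin at its centre.
- nut5: One of the five sample nuts: plain steel M12 hex nut, 19 mm across flats, 10.8 mm thick, 17 g, loose in the mug at the start. Origin at its centre.
- block: Dark walnut block 100 x 55 x 55 mm with two drilled holes in its top, fixed to the bench. Origin at the centre of its underside. The marker stands in the hole at its centre (7 mm diameter, 50 mm deep); the other, 34 mm along +x, is empty. It stands on the side of the scale away from the mug.
- marker: Black deep-hole marker, 150 mm long, 24 to 42 g: straight steel nose 5 mm thick, 45 mm long; round black body 14 mm thick from 45 to 136 mm from the tip; thinner end. Origin: tip of the nose; +z along it to the blunt end. Starts upright, nose down in the block's hole, tip 10 mm above the bench, its shoulder on the block's top; lift it 50 mm straight up to free it.
- spray: White spray bottle with a black trigger head, 72 mm in diameter, 191 mm tall, far left corner. Bystander. Origin at the centre of its underside.
- case: Grey parts case with a clear lid, 150 x 110 x 40 mm, far right corner. Bystander. Origin at the centre of its underside.
- tape: Roll of masking tape lying flat, 104 mm outside, 36 mm high, near right. Bystander. Origin at the centre of its underside.
Not all that is in view belongs to the job. There is more than one size of the mug; the one meant has the size given above.

How it is judged:
On the way, in this order (a step that is already met when the one before it is completed fails the run):
1. all five nuts lie in the scale's dish (horizontal distance between each of nut1, nut2, nut3, nut4, nut5 and dish below 0.095 m and z of nut1 in the frame of dish between 0 and 0.045 m and z of nut2 in the frame of dish between 0 and 0.045 m and z of nut3 in the frame of dish between 0 and 0.045 m and z of nut4 in the frame of dish between 0 and 0.045 m and z of nut5 in the frame of dish between 0 and 0.045 m), for 0.2 s.
2. the empty mug stands upright on the bench, let go, with all the nuts in the dish (all of step 1 and angle between mug's own z axis and vertical below 0.1 rad and height (world z) of mug between -0.006 and 0.006 m and linear speed of mug below 0.03 m/s and contact force between the fingers and mug below 0.1 N), for 0.2 s.
3. the marker, held in the gripper, presses the set key down through the guard hole (value of joint set_key above 0.0035 m and distance between marker and set_key_top below 0.008 m and contact force between the fingers and marker above 2 N and contact force between the fingers and scale below 0.5 N), for 0.5 s.
At the end, for the whole second after the job is handed in: All five nuts lie in the dish (within 95 mm of its centre); the mug stands upright (0.1 rad) on the bench, let go and still; the set key is held over 3.5 of its 5 mm down by the marker's tip (within 8 mm of the key's top), the marker gripped by the fingers, which do not touch the scale (all of step 2 and all of step 3); the arm keeps its last pose, push and grip.
It fails at once if a bystander (spray bottle, parts case or tape roll) is shifted by more than 40 mm (distance of any of spray, case, tape from where it was at the start of the episode above 0.04 m).
It fails at once if the spray bottle is knocked over (angle between spray's own z axis and vertical above 0.5 rad).
It also fails if it takes over 72 s, if anything falls off the work surface, if the arm or the gripper's body presses on something with over 40 N, if the wrist force passes 120 N, or if a joint passes its speed limit or range.

## Robot

A 7-joint arm with a two-finger parallel gripper is mounted at the origin on the work surface. World frame = base frame: x ahead of the robot, y to its left, z up, the work surface at z = 0. Lengths are in m, angles in rad, forces in N, time in s.
With the tool pointing down it reaches from about 0.425 to 0.875 m from the base axis. Payload 4.7 kg.
Tool frame: the origin (TCP) lies at the very end of the fingers, on their centre line; the grasp point (between the pads) lies 19 mm behind it (manip.pinch_z is the distance from the TCP to the grasp point, in m); z points along the fingers, y is the line along which they close (so a half turn about z gives the same grasp; the last joint's range is limited). The gripper opens to 87 mm and grips with 3 to 60 N. Pads are 19 mm wide; open, the fingers measure 117 mm over their backs; the gripper's body (75 mm by 190 mm) begins 51 mm behind the grasp point.
Start: joints at [1.337, 0.321, -0.07, 1.45, 0.023, 1.371, -0.057], TCP at [0.159, -0.63, 0.223] pointing down, gripper open.
Joint ranges: [-2.86, 2.86], [-0.3, 2.09], [-1.38, 1.24], [0.06, 2.45], [-1.56, 4.7], [0.09, 2.05], [-2.69, 2.69]. Speed limits (rad/s): [2.57, 2.57, 3.14, 3.14, 3.14, 3.14, 3.14].

## Interface

Orientations are given as a rotation vector (axis times angle).
In Python, from cell import manip gives the robot as it stands. The module is installed in compiled form; this text tells all that it offers.
- The arm moves only by the shell command python3 -m creep 'ROWS' [FORCE]. ROWS is JSON, a list of rows, each an object with "jaw": the finger opening in mm, from 0 to 87; "slide": the shift along the world's x, y, z in units of 50 mm (1.0 is 50 mm), a list of three; "turn": the turn, a rotation vector about the world's x, y, z in units of 8 degrees (1.0 is 8 degrees), a list of three. A call has 1 to 10 rows; each row shifts and turns the commanded pose from where the row before left it; what a row does not reach is not made up. A row lasts 1/8 s, in which the tool goes at most 62.5 mm and 10.7 degrees, less where a joint would pass 70% of its speed; a pose out of reach is approached as far as the arm can. A call is refused whole if a number of a shift passes 1 or a number of a turn 1, either way. A call with a gripper value outside its range is refused whole. The fingers move at their own pace and stop on an object; FORCE is the grip in N (left out, the last holds). Time passes only in rows, so rows that do not move let the fingers close. It gives the time, the measured TCP pose, the force, the opening and the grip force at its end, in the units of the state.
- manip.state(): the state, without advancing time (a new reading comes with each control period).
- manip.read_camera(name): name is "scene" or "top"; returns a dict with "color" (400x640x3 uint8, red, green, blue), "fx", "fy", "cx", "cy" (pixels), "R" (3x3) and "t" (3): a world point X has camera coordinates R X + t. Camera axes: x right, y down, z forward; pixel columns grow to the right and rows downward; lengths in m; the calibration is good to about 2 mm. A picture is of the moment at which its call begins. There is no depth.
- manip.close_job(): hands the job in; it is judged then, once.
The state is a dict: "t": time; "joints": joint angles; "qd": joint speeds; "tau": joint torques, N m; "ee_pos": TCP position; "tcp_rot": TCP orientation; "contact_force": force on the tool from outside, world axes, zero at the start; "torque": the same for the moment, N m; "width": opening from 0.0 (shut) to 1.0 (fully open); "finger_force": force on a finger pad.
Only numpy, scipy, OpenCV 4.12 (cv2) and the standard library are available. Lean on these libraries where they do the work, as an engineer would, in place of code of your own. Each camera call takes 0.05 s, during which the arm holds its last target. There are 200 camera calls.

## Working session

There is one attempt and no reset: what is moved stays moved. The work goes in short steps, Python scripts to look and compute and a shell command to move; the robot and the scene stay as the last step left them, time stands still between calls to the robot, and variables do not carry over. Pictures are saved under pics/ and viewed, at most 11 in all, crops included, and the job is handed in when it is done.

```bash
mkdir -p pics; ls; python3 - <<'E'
from cell import manip
import cv2,numpy as np
s=manip.state();print({k:np.round(v,3).tolist() for k,v in s.items()})
for n in("scene","top"):
    c=manip.read_camera(n);cv2.imwrite(f"pics/{n}0.png",c["color"][:,:,::-1]);np.savez(f"{n}0.npz",**c)
    print(n,c["fx"],c["fy"],c["cx"],c["cy"],np.round(c["R"],3).tolist(),np.round(c["t"],3), np.round(-c["R"].T@c["t"],3))
E
```

```text
pics
{'t': 0.0, 'joints': [1.337, 0.322, -0.07, 1.452, 0.023, 1.371, -0.057], 'qd': [-0.001, 0.002, -0.0, -0.0, -0.002, 0.001, 0.001], 'tau': [-0.001, -49.128, -0.404, -31.253, -0.064, 0.044, 0.0], 'ee_pos': [0.159, -0.63, 0.221], 'tcp_rot': [-3.116, -0.388, 0.001], 'contact_force': [0.015, 0.265, -0.663], 'torque': [0.001, -0.042, -0.003], 'finger_force': 0.0, 'width': 0.999}
scene 503.91980788252437 503.91980788252437 329.430783001735 197.51480971991614 [[0.708, 0.706, 0.006], [0.418, -0.411, -0.81], [-0.57, 0.576, -0.586]] [-0.339 -0.133  1.6  ] [ 1.207 -0.737  0.833]
top 391.86851588570147 391.86851588570147 320.81608845777146 196.4094323917781 [[-0.029, -1.0, -0.004], [-0.991, 0.029, -0.134], [0.134, 0.0, -0.991]] [0.017 0.476 1.262] [0.303 0.003 1.315]
```

View pics/scene0.png

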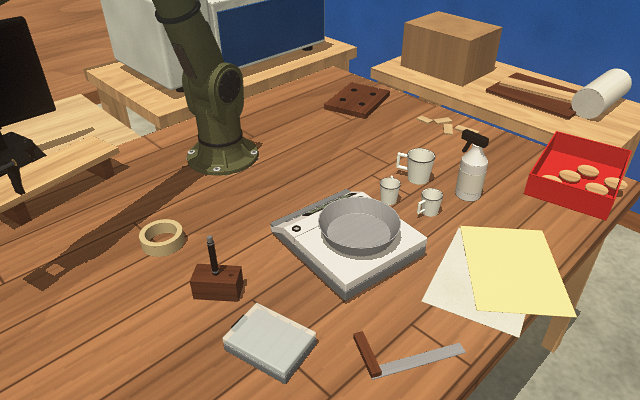

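View pics/top0.png

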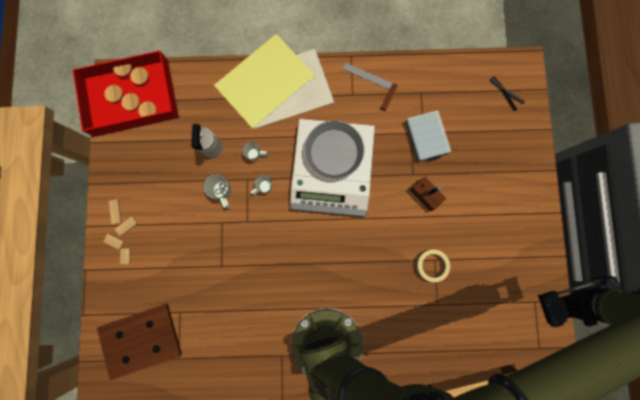

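Two views: scene shows three mugs at (420,165), (390,190) and (431,203). In the top view they are at (217,188), (262,186) and (254,152). The one at top (217,188), scene (420,165) looks largest, so I take it as the mug meant. The block and marker are at top (428,193), scene (212,270). The guard hole is at top (363,188), scene (297,228). Next I make one enlarged crop montage to confirm, with measurements.

```bash
cat > h.py <<'E'
import numpy as np,cv2
def load(n): return dict(np.load(n))
def ray(c,u,v):
    R,t=c["R"],c["t"];d=R.T@np.array([(u-c["cx"])/c["fx"],(v-c["cy"])/c["fy"],1.]);return -R.T@t,d/np.linalg.norm(d)
def onz(c,u,v,z):
    o,d=ray(c,u,v);return o+d*(z-o[2])/d[2]
def tri(c1,p1,c2,p2):
    o1,d1=ray(c1,*p1);o2,d2=ray(c2,*p2)
    s=np.linalg.lstsq(np.c_[d1,-d2],o2-o1,rcond=None)[0];a=o1+s[0]*d1;b=o2+s[1]*d2
    return (a+b)/2,np.linalg.norm(a-b)
def proj(c,X):
    p=c["R"]@np.asarray(X,float)+c["t"];return np.array([c["fx"]*p[0]/p[2]+c["cx"],c["fy"]*p[1]/p[2]+c["cy"]])
E
python3 - <<'E'
from h import *
T=load("top0.npz");S=load("scene0.npz")
def crop(c,x,y,w,h): return cv2.resize(c["color"][y:y+h,x:x+w,::-1],(400,300),interpolation=cv2.INTER_CUBIC)
m=np.vstack([np.hstack([crop(T,190,137,100,75),crop(S,372,138,100,75)]),np.hstack([crop(T,285,140,100,75),crop(S,265,180,100,75)])])
cv2.imwrite("pics/m1.png",m)
m=np.hstack([crop(T,400,160,64,48),crop(S,180,226,80,60)]); cv2.imwrite("pics/m2.png",np.vstack([m,np.hstack([crop(T,290,112,92,69),crop(S,300,170,128,96)])]))
E
```

```text
(no output)
```

View pics/m1.png

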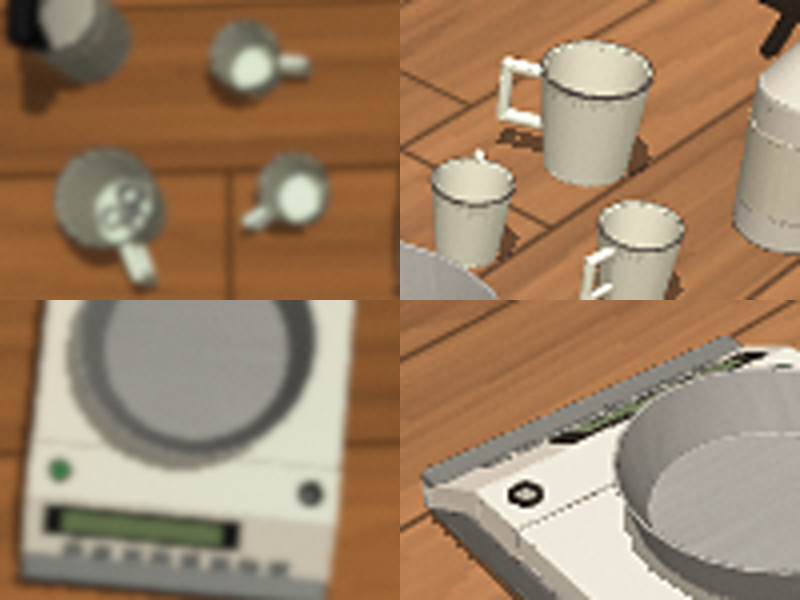

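View pics/m2.png

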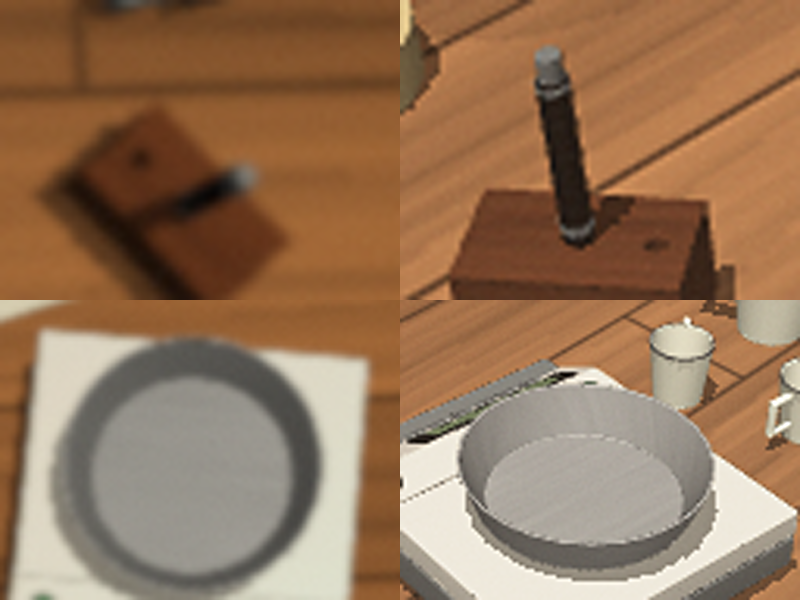

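The enlarged crop shows that the mug at top (217,187), scene (421,155) is much the largest and is the only one with nuts in it, so it is the mug meant. Its handle bar is at scene (398,160). The black-collared guard hole is at top (362.7,188.2), scene (296.2,228.5). The green LED at the left is not the hole. The marker's end is at top (439,188), scene (210,236).

```bash
cat > meas.py <<'E'
from h import *
T=load("top0.npz");S=load("scene0.npz")
def p(n,x): print(n,np.round(x,4))
p("guard tri",np.r_[tri(T,(362.75,188.25),S,(296.25,228.5))])if 0 else print("guard",tri(T,(362.75,188.25),S,(296.25,228.5)),onz(T,362.75,188.25,.069),onz(S,296.25,228.5,.069))
# refine collar: dark pixels
def dark(c,u,v,r,th):
    g=cv2.cvtColor(c["color"],cv2.COLOR_RGB2GRAY);m=np.zeros_like(g);cv2.circle(m,(int(u),int(v)),r,255,-1);m=((g<th)&(m>0)).astype(np.uint8)
    k,l,s,ce=cv2.connectedComponentsWithStats(m);i=1+np.argmax(s[1:,4]);x,y,w,h,_=s[i];return (x+(w-1)/2,y+(h-1)/2),ce[i],s[i]
a=dark(T,362.7,188.2,6,140);b=dark(S,296.2,228.5,7,110);print(a,b);print("guard2",tri(T,a[1],S,b[0]),tri(T,a[1],S,b[1]))
print("mug rim",tri(T,(217.1,186.7),S,(421.5,155.2)))
# mug masks: whitish, non wood
for n,c,roi in(("T",T,(195,165,45,50)),("S",S,(392,140,50,50))):
    x,y,w,h=roi;hs=cv2.cvtColor(c["color"],cv2.COLOR_RGB2HSV)[y:y+h,x:x+w];m=(hs[...,1]<75).astype(np.uint8)
    k,l,s,ce=cv2.connectedComponentsWithStats(m);i=1+np.argmax(s[1:,4]);print(n,s[i]+[x,y,0,0,0],ce[i]+[x,y])
    print("\n".join("".join(".#"[v] for v in r) for r in (l==i)))
for q in((398,160.5),(398.5,153.5),(397.5,167.5)): print("bar",[onz(S,*q,z) for z in(.074,.048,.022)])
print("barT",onz(T,225.2,204,.074))
print("dish floor",onz(T,334.2,152.2,.074),"rim",onz(S,359.8,222.8,.11))
print("marker end",tri(T,(439,188.3),S,(209.8,236.4)),"foot",onz(S,215.4,273.6,.055))
print("spray",onz(S,471,190,.0),"small mugs",onz(T,254,151,.05),onz(T,262.5,185,.05))
E
python3 meas.py
```

```text
guard (array([ 0.49528586, -0.13156177,  0.06651988]), np.float64(0.0028022234010771697)) [ 0.49400623 -0.13236608  0.069     ] [ 0.49846422 -0.13243325  0.069     ]
((np.float64(362.5), np.float64(187.5)), array([362.32142857, 187.75      ]), array([360, 185,   6,   6,  28], dtype=int32)) ((np.float64(296.0), np.float64(228.0)), array([296.09090909, 228.24242424]), array([292, 225,   9,   7,  33], dtype=int32))
guard2 (array([ 0.49585989, -0.1310632 ,  0.06821708]), np.float64(0.00020766746882797975)) (array([ 0.49601959, -0.13106523,  0.06755687]), np.float64(0.00038773522662234643))
mug rim (array([0.51338262, 0.33584645, 0.07980643]), np.float64(0.0065466836926943))
T [204 174  27  34 587] [217.35775128 188.439523  ]Traceback (most recent call last):
  File "meas.py", line 15, in <module>
    print("\n".join("".join(".#"[v] for v in r) for r in (l==i)))
          ~~~~~~~~~^^^^^^^^^^^^^^^^^^^^^^^^^^^^^^^^^^^^^^^^^^^^^
  File "meas.py", line 15, in <genexpr>
    print("\n".join("".join(".#"[v] for v in r) for r in (l==i)))
                    ~~~~~~~^^^^^^^^^^^^^^^^^^^^
  File "meas.py", line 15, in <genexpr>
    print("\n".join("".join(".#"[v] for v in r) for r in (l==i)))
                            ~~~~^^^
TypeError: string indices must be integers, not 'numpy.bool'
```

```bash
sed -i 's/ for r in (l==i)/ for r in (l==i).astype(int)/' meas.py; python3 meas.py | tail -n +5
```

```text
T [204 174  27  34 587] [217.35775128 188.439523  ]
.............................................
.............................................
.............................................
.............................................
.............................................
.............................................
.............................................
.............................................
.............................................
....................###......................
................##########...................
..............##############.................
.............################................
............##################...............
...........####################..............
..........######################.............
..........#######################............
..........#######################............
.........#########################...........
.........#########################...........
.........#########################...........
.........##########################..........
.........##########################.
[... 3964 characters left out ...]
52, 0.34512603, 0.022     ])]
bar [array([0.45646844, 0.30731215, 0.074     ]), array([0.43075635, 0.34310374, 0.048     ]), array([0.40504427, 0.37889534, 0.022     ])]
bar [array([0.5023254 , 0.24542985, 0.074     ]), array([0.47818478, 0.27910082, 0.048     ]), array([0.45404416, 0.31277179, 0.022     ])]
barT [0.4552479  0.30876887 0.074     ]
dish floor [ 0.61419037 -0.04435371  0.074     ] rim [ 0.62328977 -0.04767247  0.11      ]
marker end (array([ 0.47449114, -0.34828229,  0.15862552]), np.float64(0.0035833423176721154)) foot [ 0.47678864 -0.34954329  0.055     ]
spray [0.65845669 0.39807959 0.        ] small mugs [0.63212272 0.21998713 0.05      ] [0.51723731 0.19282905 0.05      ]
```

```bash
cat > m.py <<'E'
from h import *
T=load("top0.npz");S=load("scene0.npz")
a,e=tri(T,(216.3,186.2),S,(421,154.7));print("rim c",a,e)
b,e=tri(T,(224.6,203.6),S,(398.3,154.5));print("bar top",b,e)
for q in((397.5,159.5),(397.8,160.2)): print(onz(S,*q,.048)-a)
for q in((225.5,207.5),(226,207.5),(225,207.5)): d=onz(T,*q,.077)-a;print("outer",d,np.hypot(*d[:2]),np.degrees(np.arctan2(d[1],d[0])))
E
python3 m.py
cat > st.py <<'E'
from cell import manip
import numpy as np,json
from scipy.spatial.transform import Rotation as R
s=manip.state();M=R.from_rotvec(s["tcp_rot"]).as_matrix()
print("t",round(s["t"],2),"q",np.round(s["joints"],3).tolist(),"p",np.round(s["ee_pos"],4).tolist(),"z",np.round(M[:,2],3).tolist(),"y",np.round(M[:,1],3).tolist(),"F",np.round(s["contact_force"],1).tolist(),"w",round(87*float(s["width"]),1),"ff",np.round(s["finger_force"],1))
open("log.jsonl","a").write(json.dumps([list(map(float,s["joints"])),list(map(float,s["ee_pos"])),list(map(float,s["tcp_rot"]))])+"\n")
E
python3 st.py; python3 -m creep '[{"jaw":50,"slide":[0.95,0.85,0.3],"turn":[0,0,0]},{"jaw":50,"slide":[0.95,0.85,0.3],"turn":[0,0,0]},{"jaw":50,"slide":[0.95,0.85,0.3],"turn":[0,0,0]},{"jaw":50,"slide":[0.95,0.85,0.3],"turn":[0,0,0]},{"jaw":50,"slide":[0.95,0.85,0.3],"turn":[0,0,0]},{"jaw":50,"slide":[0.95,0.85,0.3],"turn":[0,0,0]},{"jaw":50,"slide":[0.95,0.85,0.3],"turn":[0,0,0]}]'; python3 st.py
python3 -m creep '[{"jaw":50,"slide":[0,1,0],"turn":[0,0,0]},{"jaw":50,"slide":[0,1,0],"turn":[0,0,0]},{"jaw":50,"slide":[0,1,0],"turn":[0,0,0]},{"jaw":50,"slide":[0,1,0],"turn":[0,0,0]},{"jaw":50,"slide":[0,1,0],"turn":[0,0,0]},{"jaw":50,"slide":[0,1,0],"turn":[0,0,0]},{"jaw":50,"slide":[0,1,0],"turn":[0,0,0]},{"jaw":50,"slide":[0,1,0],"turn":[0,0,0]}]'; python3 st.py
```

```text
rim c [0.51328405 0.33647057 0.08169903] 0.0026161484560549477
bar top [0.45588593 0.31051461 0.06943033] 0.0035216776120660436
[-0.06289274 -0.02268296 -0.03369903]
[-0.059783   -0.02515018 -0.03369903]
outer [-0.06963322 -0.02944013 -0.00469903] 0.07560096697715997 -157.08191703838548
outer [-0.06967935 -0.0310302  -0.00469903] 0.07627637236675444 -155.99522971481747
outer [-0.06958709 -0.02785004 -0.00469903] 0.07495323470683184 -158.18780096359285
t 0.1 q [1.337, 0.322, -0.07, 1.452, 0.023, 1.371, -0.057] p [0.1593, -0.6297, 0.2216] z [-0.001, 0.002, -1.0] y [0.245, -0.969, -0.002] F [0.2, -0.8, -0.7] w 87.0 ff 0.0
t: 0.98
ee_pos: [0.4778, -0.3447, 0.323]
tcp_rot: [3.118, 0.388, -0.001]
contact_force: [1.5, -0.7, 0.5]
width: 0.578
finger_force: 0.0
t 0.97 q [0.874, 0.181, -0.344, 1.434, 0.061, 1.537, -0.79] p [0.4778, -0.3447, 0.323] z [-0.0, -0.0, -1.0] y [0.245, -0.97, -0.0] F [1.5, -0.7, 0.5] w 50.3 ff 0.0
t: 1.98
ee_pos: [0.4763, 0.0554, 0.3226]
tcp_rot: [3.117, 0.388, -0.0]
contact_force: [1.2, 0.2, -0.9]
width: 0.575
finger_force: 0.0
t 1.98 q [0.559, -0.064, -0.687, 1.67, -0.04, 1.521, -1.448] p [0.4763, 0.0554, 0.3226] z [-0.0, -0.001, -1.0] y [0.245, -0.969, 0.0] F [1.2, 0.2, -0.9] w 50.0 ff 0.0
```

```bash
cat > kin.py <<'E'
import numpy as np,json,itertools
from scipy.spatial.transform import Rotation as R
from scipy.optimize import least_squares
Rx=lambda a:R.from_euler('z',a).as_matrix()
Ry=lambda a:R.from_euler('y',a).as_matrix()
def fk(q,P,sg):
    h,L1,L2,L3,o,e1,e2,w=P
    A=Rx(sg[0]*q[0])@Ry(q[1])@Rx(sg[1]*q[2]);p=np.array([0,0,h])+A@[e1,0,L1]
    A=A@Ry(q[3])@Rx(sg[2]*q[4]);p=p+A@[e2,0,L2]
    A=A@Ry(q[5])@Rx(sg[3]*q[6]+o);return p+A@[0,0,L3],A
def load():return [json.loads(l) for l in open("log.jsonl")]
def fit():
    D=load();best=None
    for sg in itertools.product((1,-1),repeat=4):
      for o in(0,1.57,3.14,-1.57):
        f=lambda P:np.concatenate([np.r_[fk(q,P,sg)[0]-p,0.2*(fk(q,P,sg)[1]-R.from_rotvec(r).as_matrix()).ravel()] for q,p,r in D]+[1e-3*(P[5:])])
        s=least_squares(f,[.35,.4,.4,.25,o,0,0,0])
        if best is None or s.cost<best[0]: best=(s.cost,s.x,sg)
    return best
if __name__=="__main__":
    b=fit();print(b)
    json.dump([b[1].tolist(),list(b[2])],open("kin.json","w"))
    for q,p,r in load():print(np.round(fk(q,b[1],b[2])[0]-p,4))
E
python3 kin.py
```

```text
(np.float64(0.00034407879443627354), array([ 5.57373065e+01,  5.58991552e-01,  5.17957599e-01,  5.63472783e+01,
        1.57079633e+00, -1.96201981e-02, -4.02096679e-01,  0.00000000e+00]), (-1, -1, -1, -1))
[ 0.0234  0.0074 -0.0048]
[0.0045 0.0017 0.0046]
[-0.0035 -0.0022  0.0002]
```

```bash

python3 -m creep '[{"jaw":50,"slide":[0,1,0],"turn":[0,0,0.55]},{"jaw":50,"slide":[0,1,0],"turn":[0,0,0.55]},{"jaw":50,"slide":[-0.2,0,0],"turn":[0.39,-0.92,0]},{"jaw":50,"slide":[-0.2,0,0],"turn":[0.39,-0.92,0]},{"jaw":50,"slide":[-0.2,0,0],"turn":[0.39,-0.92,0]}]'; python3 st.py
python3 -m creep '[{"jaw":50,"slide":[-0.2,0,0],"turn":[0.39,-0.92,0]},{"jaw":50,"slide":[-0.2,0,0],"turn":[0.39,-0.92,0]},{"jaw":50,"slide":[0,0,0],"turn":[0,0,0]}]'; python3 st.py; python3 kin.py
```

```text
t: 2.6
ee_pos: [0.4611, 0.1501, 0.3211]
tcp_rot: [-3.017, -0.6, -0.419]
contact_force: [-0.0, -0.3, 1.0]
width: 0.574
finger_force: 0.0
t 2.6 q [0.06, -0.28, -0.345, 1.882, -0.112, 1.252, -1.443] p [0.4611, 0.1501, 0.3211] z [0.255, 0.088, -0.963] y [0.381, -0.925, 0.016] F [-0.0, -0.3, 1.0] w 49.9 ff 0.0
t: 2.98
ee_pos: [0.4717, 0.1575, 0.2833]
tcp_rot: [-2.963, -0.589, -0.506]
contact_force: [-1.1, 0.8, 0.2]
width: 0.576
finger_force: 0.0
t 2.98 q [-0.399, -0.294, 0.032, 1.994, -0.013, 1.101, -1.541] p [0.4717, 0.1575, 0.2833] z [0.304, 0.139, -0.942] y [0.384, -0.923, -0.012] F [-1.1, 0.8, 0.2] w 50.1 ff 0.0
(np.float64(0.0015165825868547623), array([ 0.09580195,  0.42244321,  0.49989029,  0.31187012,  1.57079633,
        0.00180332, -0.14167121,  0.        ]), (-1, -1, -1, -1))
[0.0275 0.0043 0.0012]
[0.0067 0.0291 0.0009]
[ 0.005   0.0221 -0.0003]
[-0.008   0.0166 -0.001 ]
[-0.0075  0.0213 -0.0008]
```

```bash
cat > kin.py <<'E'
import numpy as np,json
from scipy.spatial.transform import Rotation as R
Rz=lambda a:R.from_euler('z',a).as_matrix()
Ry=lambda a:R.from_euler('y',a).as_matrix()
def rots(q):
    A0=Rz(-q[0]);A1=A0@Ry(q[1]);A2=A1@Rz(-q[2]);A3=A2@Ry(q[3]);A4=A3@Rz(-q[4]);A5=A4@Ry(q[5]);A6=A5@Rz(-q[6]+np.pi/2)
    return A0,A2,A4,A6
def fk(q,P):
    A=rots(q);return sum(a@v for a,v in zip(A,P)),A[3]
P0=np.array([[0,0,.35],[0,0,.42],[0,0,.45],[0,0,.25]])
def fit(lam=.003):
    D=[json.loads(l) for l in open("log.jsonl")]
    # one link-rotation x vector per joint frame: linear in P
    W=np.array([1,1,.1]*4)*lam
    M=np.vstack([np.hstack(rots(q)) for q,p,r in D]+[np.diag(W)]);b=np.concatenate([p for q,p,r in D]+[W*P0.ravel()])
    x=np.linalg.lstsq(M,b,rcond=None)[0];return x.reshape(4,3),D
P,D=fit()
if __name__=="__main__":
    print(np.round(P,4))
    for q,p,r in D:
        a,A=fk(q,P);print(np.round(a-p,4),round(np.linalg.norm(R.from_matrix(A.T@R.from_rotvec(r).as_matrix()).as_rotvec()),4))
E
python3 kin.py
```

```text
[[-0.000e+00 -1.560e-02  2.495e-01]
 [ 0.000e+00 -1.060e-02  4.678e-01]
 [-0.000e+00 -4.000e-04  5.131e-01]
 [-0.000e+00  0.000e+00  3.687e-01]]
[ 0. -0. -0.] 0.0
[-0.  0.  0.] 0.0
[ 0.  0. -0.] 0.0
[ 0.  0. -0.] 0.0
[-0. -0.  0.] 0.0
```

```bash
cat > plan.py <<'E'
from kin import *
from scipy.optimize import least_squares
lo=np.array([-2.86,-.3,-1.38,.06,-1.56,.09,-2.69]);hi=np.array([2.86,2.09,1.24,2.45,4.7,2.05,2.69]);mg=.05
def ik(p,A,seeds):
    best=None
    for s in seeds:
        f=lambda q:np.r_[fk(q,P)[0]-p,.3*R.from_matrix(fk(q,P)[1].T@A).as_rotvec(),.002*(q-s)]
        r=least_squares(f,np.clip(s,lo+mg+.01,hi-mg-.01),bounds=(lo+mg,hi-mg),max_nfev=60)
        e=np.linalg.norm(r.fun[:6])
        if best is None or e<best[0]-1e-3: best=(e,r.x)
    return best
yaw=np.radians(23);u=np.array([np.cos(yaw),np.sin(yaw),0]);bar=np.array([.4525,.3107,.048])
def gA(a):
    z=u*np.cos(a)-np.array([0,0,np.sin(a)]);y=np.array([u[1],-u[0],0]);return np.c_[np.cross(y,z),y,z]
if __name__=="__main__":
    q0=np.array(D[-1][0]);np.set_printoptions(precision=2,suppress=True,linewidth=150)
    dish=np.array([.617,-.046,.074])
    for a in(90,75,60,50):
        A=gA(np.radians(a));e,q=ik(bar+.019*A[:,2],A,[q0,D[1][0],D[3][0]])
        e2,q2=ik(bar+.019*A[:,2]+[0,0,.2],A,[q])
        print("grasp",a,round(e,4),q,"lift",round(e2,4),q2)
        for sgn in(1,-1):
          for psi in(-60,-23,0,30):
            B=R.from_euler('z',psi,degrees=True)*R.from_rotvec(u*sgn*np.radians(115));Am=B.as_matrix()
            mz=Am[:,2];d=np.array([mz[0],mz[1],0]);d/=np.linalg.norm(d)
            low=-np.array([0,0,1])+mz*mz[2];low/=np.linalg.norm(low)
            lip=dish+[0,0,.10]-.02*d      # lip point
            base=lip-.082*mz-.04*low
            g=base+Am@np.r_[bar[:2]-[.5133,.3365],.048]
            At=Am@A;e3,q3=ik(g+.019*At[:,2],At,[q2,q2+[0,0,.5,0,1.2,0,0],q2+[0,0,-.5,0,-1,0,0]])
            print("  pour",sgn*115,psi,round(e3,4),q3,"tz",At[:,2],"g",g)
E
python3 plan.py
```

```text
grasp 90 0.0 [-0.61  0.29 -0.04  1.91  0.02  0.95 -1.83] lift 0.0 [-0.61  0.11 -0.04  1.7   0.    1.34 -1.82]
  pour 115 -60 0.0001 [ 1.11  0.96 -0.66  2.08 -1.51  1.49 -0.23] tz [0.55 0.72 0.42] g [0.58 0.02 0.22]
  pour 115 -23 0.0 [ 0.77  0.99 -0.34  1.64 -1.2   2.   -0.66] tz [0.   0.91 0.42] g [ 0.55 -0.01  0.22]
  pour 115 0 0.0 [ 0.99  1.35 -0.92  1.33 -0.69  2.   -1.14] tz [-0.35  0.83  0.42] g [ 0.54 -0.04  0.22]
  pour 115 30 0.102 [ 1.05  1.66 -1.33  1.29 -0.42  2.   -1.65] tz [-0.72  0.55  0.42] g [ 0.55 -0.08  0.22]
  pour -115 -60 0.0001 [-0.97  1.57  1.19  1.32  0.43  2.   -1.8 ] tz [-0.55 -0.72  0.42] g [ 0.54 -0.03  0.22]
  pour -115 -23 0.0 [-0.89  1.01  0.53  1.78  1.1   1.83 -2.53] tz [ 0.   -0.91  0.42] g [ 0.55 -0.08  0.22]
  pour -115 0 0.0423 [-0.38  0.75 -0.09  2.03  1.68  2.   -2.64] tz [ 0.35 -0.83  0.42] g [ 0.57 -0.1   0.22]
  pour -115 30 0.0412 [ 0.4   0.73 -0.63  2.36  2.65  2.   -2.64] tz [ 0.72 -0.55  0.42] g [ 0.6  -0.12  0.22]
grasp 75 0.0 [-0.63  0.14 -0.07  2.12  0.14  0.63 -1.98] lift 0.0 [-0.64 -0.08 -0.06  1.9   0.08  1.06 -1.9 ]
  pour 115 -6
[... 2110 characters left out ...]
43 -0.52] tz [0.64 0.69 0.32] g [ 0.55 -0.01  0.22]
  pour 115 0 0.0 [ 0.94  0.84 -0.35  1.89 -1.3   1.79 -0.81] tz [0.32 0.89 0.32] g [ 0.54 -0.04  0.22]
  pour 115 30 0.0 [ 0.96  1.12 -0.61  1.4  -0.89  2.   -1.21] tz [-0.17  0.93  0.32] g [ 0.55 -0.08  0.22]
  pour -115 -60 0.0 [-0.9   0.88  0.39  1.83  1.14  1.86 -2.28] tz [ 0.1  -0.94  0.32] g [ 0.54 -0.03  0.22]
  pour -115 -23 0.0002 [-0.28  0.68 -0.25  2.32  1.93  2.   -2.64] tz [ 0.64 -0.69  0.32] g [ 0.55 -0.08  0.22]
  pour -115 0 0.0412 [ 0.09  0.72 -0.33  2.4   2.58  2.   -2.64] tz [ 0.86 -0.39  0.32] g [ 0.57 -0.1   0.22]
  pour -115 30 0.0025 [ 1.33  0.93 -0.83  2.4   4.04  1.41 -2.45] tz [0.94 0.1  0.32] g [ 0.6  -0.12  0.22]
```

```bash
cat > pour.py <<'E'
from plan import *
import sys
np.set_printoptions(precision=2,suppress=True,linewidth=170)
dish=np.array([.617,-.046,.074]);ez=np.array([0,0,1.])
tip=np.radians(24);out=[]
M0=np.c_[-u,np.cross(ez,-u),ez]  # mug frame at start
for a in(60,68,75,82):
  A=gA(np.radians(a));q2=ik(bar+.019*A[:,2]+[0,0,.2],A,[np.array([-.63,-.08,-.06,1.9,.1,1.06,-1.9])])[1]
  for be in range(-60,211,30):
    for el in(-20,0,15):
      b,e=np.radians([be,el]);tz=np.array([np.cos(b)*np.cos(e),np.sin(b)*np.cos(e),np.sin(e)])
      # mug axis dir m: m.tz=-sin a ; m.z=-sin tip
      c=np.sin(np.radians(a))
      G=np.array([[1,tz[2]],[tz[2],1]]);al=np.linalg.solve(G,[-c,-np.sin(tip)]);v=al[0]*tz+al[1]*ez
      w=np.cross(tz,ez);k=1-v@v
      if k<0: continue
      for s in(1,-1):
        m=v+s*np.sqrt(k)*w/np.linalg.norm(w)
        f=tz+c*m;f/=np.linalg.norm(f)    # mug -x direction (u) in world
        At=np.c_[np.cross(-np.cross(m,f),tz),-np.cross(m,f),tz]
        Am=At@A.T   # rotation applied to mug
        d=np.array([m[0],m[1],0]);d/=np.linalg.norm(d);low=-ez+m*m[2];low/=np.linalg.norm(low)
        for lz in(.08,.12):
          lip=dish+[0,0,lz]-.025*d;base=lip-.082*m-.04*low
          g=base-.066*f+.048*m
          # clearances
          pts=[g-t*tz+sx*.0375*At[:,0]+sy*.095*At[:,1] for t in(.051,.12,.2) for sx in(-1,1) for sy in(-1,1)]
          W=g+.019*tz-.369*tz
          lowz=min(min(p[2] for p in pts),W[2]-.06)
          fall=[At.T@(lip+.012*d-h*ez-g) for h in np.arange(0,lz,.01)]
          hit=any((r[2]<-.045 and abs(r[0])<.05 and abs(r[1])<.107) or (r[2]<.02 and abs(r[0])<.022 and abs(r[1])<.05) for r in fall)
          if hit or lowz<.12: continue
          er,q=ik(g+.019*tz,At,[q2,q2+[.8,.5,-.2,0,-1.2,.6,1]])
          if er<2e-3:
            mar=np.min(np.minimum(q-lo,hi-q)[1:]);out.append((round(mar,2),a,be,el,s,lz,round(lowz,3),q,q-q2,g,np.degrees(R.from_matrix(Am).as_rotvec())))
for o in sorted(out,key=lambda o:-o[0]+.05*np.abs(o[8]).max())[:14]: print(*o)
E
time python3 pour.py
```

```text
0.51 60 -60 0 1 0.12 0.205 [-0.79  0.47  0.27  1.94  1.47  1.5  -0.21] [-0.17  0.71  0.39 -0.17  1.26  0.72  1.82] [ 0.66 -0.03  0.29] [-123.     68.16   89.18]
0.5 60 -60 0 1 0.08 0.165 [-0.81  0.55  0.28  1.95  1.45  1.48 -0.28] [-0.19  0.78  0.41 -0.16  1.25  0.7   1.75] [ 0.66 -0.03  0.25] [-123.     68.16   89.18]
0.48 75 -60 15 1 0.12 0.128 [-0.9   0.72  0.44  1.91  1.53  1.57 -0.11] [-0.27  0.79  0.5   0.01  1.45  0.51  1.79] [ 0.67 -0.03  0.28] [-110.99   92.65   93.11]
0.29 60 -60 0 -1 0.12 0.205 [-0.74  0.32  0.18  2.16  1.5   1.55 -1.53] [-0.12  0.56  0.3   0.05  1.3   0.77  0.5 ] [ 0.58 -0.07  0.29] [-114.4    16.1    24.98]
0.28 60 -60 0 -1 0.08 0.165 [-0.77  0.41  0.22  2.17  1.48  1.53 -1.61] [-0.15  0.65  0.34  0.06  1.28  0.75  0.41] [ 0.58 -0.07  0.25] [-114.4    16.1    24.98]
0.26 75 -60 15 -1 0.12 0.128 [-0.85  0.56  0.34  2.19  1.58  1.66 -2.03] [-0.22  0.63  0.4   0.29  1.5   0.59 -0.14] [ 0.57 -0.09  0.28] [-114.69   -5.72   18.54]
0.13 60 90 0 1 0.08 0.165 [ 0.67  0.74 -0.15  1.57 -1.11  1.92 -1.73] [ 1.29  0.98 -0.02 -0.54 -1.31  1.14  0.29] [ 0.57 -0.04  0.
[... 473 characters left out ...]
8] [112.42  41.24 -47.23]
0.05 60 60 0 1 0.08 0.165 [ 0.56  0.48  0.07  2.04 -1.51  1.65 -1.58] [ 1.18  0.71  0.19 -0.07 -1.71  0.87  0.45] [ 0.58 -0.02  0.25] [104.1   62.57 -53.23]
0.05 60 60 0 1 0.12 0.205 [ 0.57  0.4   0.06  2.03 -1.51  1.65 -1.66] [ 1.19  0.64  0.18 -0.08 -1.71  0.87  0.37] [ 0.58 -0.02  0.29] [104.1   62.57 -53.23]
0.05 75 30 15 -1 0.12 0.128 [ 1.69  1.26 -1.3   2.16 -1.51  0.67 -2.64] [ 2.33  1.33 -1.24  0.26 -1.59 -0.39 -0.74] [ 0.66 -0.09  0.28] [-86.57 -95.66  72.11]
0.05 60 30 0 -1 0.08 0.165 [ 1.06  0.4  -0.5   2.23  4.4   1.19 -2.64] [ 1.68  0.64 -0.38  0.12  4.19  0.41 -0.61] [ 0.64 -0.08  0.25] [-105.32  -79.34   77.26]
real	0m8.244s
user	0m7.569s
sys	0m0.178s
```

```bash
cat > p2.py <<'E'
from plan import *
np.set_printoptions(precision=3,suppress=True,linewidth=170)
dish=np.array([.617,-.046,.074]);ez=np.array([0,0,1.]);tip=np.radians(24)
def pour(a,be,el,s,lz,tip=tip):
  A=gA(np.radians(a));b,e=np.radians([be,el]);tz=np.array([np.cos(b)*np.cos(e),np.sin(b)*np.cos(e),np.sin(e)]);c=np.sin(np.radians(a))
  al=np.linalg.solve([[1,tz[2]],[tz[2],1]],[-c,-np.sin(tip)]);v=al[0]*tz+al[1]*ez;w=np.cross(tz,ez);k=1-v@v
  if k<0:return
  m=v+s*np.sqrt(k)*w/np.linalg.norm(w);f=tz+c*m;f/=np.linalg.norm(f);At=np.c_[np.cross(-np.cross(m,f),tz),-np.cross(m,f),tz]
  d=np.r_[m[:2],0];d/=np.linalg.norm(d);low=-ez+m*m[2];low/=np.linalg.norm(low);lip=dish+[0,0,lz]-.025*d
  g=lip-.082*m-.04*low-.066*f+.048*m
  lowz=min(min((g-t*tz+sx*.0375*At[:,0]+sy*.095*At[:,1])[2] for t in(.051,.12,.2) for sx in(-1,1) for sy in(-1,1)),(g-.35*tz)[2]-.06)
  return A,At,g+.019*tz,lowz,m
if __name__=="__main__":
  a=65;qs=None
  for be in(-80,-60,-45):
   for el in(0,6,10):
    r=pour(a,be,el,-1,.10)
    if not r: continue
    A,At,pt,lowz,m=r;p0=bar+.019*A[:,2];e0,q=ik(p0,A,[np.array([-.65,.09,-.08,2.2,.3,.5,-2.2])])
    rv=R.from_matrix(At@A.T).as_rotvec();path=[];err=0
    # up .16 then translate+rotate
    for z in np.linspace(0,.14,8): e,q=ik(p0+[0,0,z],A,[q]);err=max(err,e);path.append(q)
    p1=p0+[0,0,.14]
    for i in range(1,16):
        f=min(1,i/11);e,q=ik(p1+f*(pt-p1),R.from_rotvec(rv*i/15).as_matrix()@A,[q]);err=max(err,e);path.append(q)
    path=np.array(path);mar=np.minimum(path-lo,hi-path).min(0);print(be,el,"e0",round(e0,4),"err",round(err,4),"mar",mar,"lowz",round(lowz,3),"pt",pt,"rv/8deg",np.degrees(rv)/8,"m",m,"qend",q)
  print("p0",p0,"A z",A[:,2],"q0",path[0],"lift",path[7])
  e,q=ik(p0-.10*A[:,2],A,[path[0]]);print("pre",e,q,p0-.10*A[:,2])
E
python3 p2.py
```

```text
-80 0 e0 0.0 err 0.0 mar [2.19  0.164 1.068 0.192 1.751 0.3   0.481] lowz 0.22 pt [ 0.601 -0.08   0.282] rv/8deg [-13.393   5.813   4.193] m [-0.044  0.912 -0.407] qend [-0.67   0.56   0.172  1.814  1.257  1.75  -1.084]
-80 6 e0 0.0 err 0.0 mar [2.177 0.164 1.086 0.192 1.751 0.232 0.481] lowz 0.154 pt [ 0.57  -0.079  0.268] rv/8deg [-13.838   3.478   0.977] m [ 0.128  0.905 -0.407] qend [-0.683  0.606  0.154  1.887  1.278  1.818 -1.651]
-80 10 e0 0.0 err 0.0 mar [2.172 0.164 1.088 0.192 1.751 0.194 0.481] lowz 0.123 pt [ 0.559 -0.079  0.258] rv/8deg [-14.055   2.361  -0.356] m [ 0.186  0.894 -0.407] qend [-0.688  0.658  0.152  1.907  1.29   1.856 -1.904]
-60 0 e0 0.0 err 0.0 mar [2.198 0.164 1.124 0.192 1.751 0.336 0.481] lowz 0.22 pt [ 0.614 -0.083  0.282] rv/8deg [-14.514   3.474   5.73 ] m [-0.354  0.842 -0.407] qend [-0.662  0.376  0.116  2.102  1.521  1.555 -1.179]
-60 6 e0 0.0 err 0.0 mar [2.198 0.164 1.149 0.192 1.751 0.336 0.481] lowz 0.154 pt [ 0.584 -0.093  0.268] rv/8deg [-14.343   1.03    2.582] m [-0.189  0.894 -0.407] qend [-0.651  0.442  0.091  2.176  1.565  1.65  -1.7
[... 445 characters left out ...]

-45 6 e0 0.0 err 0.0 mar [2.198 0.164 1.178 0.081 1.751 0.336 0.481] lowz 0.154 pt [ 0.597 -0.1    0.268] rv/8deg [-14.505  -0.859   3.771] m [-0.414  0.814 -0.407] qend [-0.57   0.33   0.062  2.369  1.855  1.532 -1.884]
-45 10 e0 0.0 err 0.0 mar [2.198 0.164 1.177 0.068 1.751 0.336 0.481] lowz 0.123 pt [ 0.588 -0.106  0.258] rv/8deg [-14.229  -1.991   2.462] m [-0.361  0.839 -0.407] qend [-0.56   0.419  0.063  2.382  1.885  1.619 -2.178]
p0 [0.46  0.314 0.031] A z [ 0.389  0.165 -0.906] q0 [-0.659  0.068 -0.082  2.258  0.361  0.426 -2.209] lift [-0.662 -0.136 -0.073  2.125  0.191  0.747 -2.018]
pre 9.164071064610093e-06 [-0.697 -0.173 -0.075  2.263  0.234  0.655 -2.1  ] [0.421 0.297 0.121]
```

```bash

python3 -m creep '[{"jaw":50,"slide":[-0.2,0.7,-0.4],"turn":[0,0,0]},{"jaw":50,"slide":[-0.2,0.7,-0.4],"turn":[0,0,0]},{"jaw":40,"slide":[-0.3,0.7,-0.4],"turn":[0.13,-0.31,-0.05]},{"jaw":40,"slide":[-0.3,0.7,-0.4],"turn":[0.13,-0.31,-0.05]},{"jaw":40,"slide":[0,0,0],"turn":[0,0,0]}]'; python3 st.py; python3 kin.py|tail -2; cat > d.py <<'E'
# usage: d.py x y z az a : units to reach TCP point with depression a
import sys
from plan import *
from cell import manip
s=manip.state();x=list(map(float,sys.argv[1:]));M=R.from_rotvec(s["tcp_rot"]).as_matrix()
b,a=np.radians(x[3:5]);uu=np.array([np.cos(b),np.sin(b),0]);z=uu*np.cos(a)-np.array([0,0,np.sin(a)]);y=np.array([uu[1],-uu[0],0]);A=np.c_[np.cross(y,z),y,z]
print("slide units",np.round((np.array(x[:3])-s["ee_pos"])/.05,2),"turn units",np.round(np.degrees(R.from_matrix(A@M.T).as_rotvec())/8,2))
E
python3 d.py .421 .297 .121 23 65
```

```text
t: 3.6
ee_pos: [0.4223, 0.2972, 0.2051]
tcp_rot: [-2.928, -0.56, -0.648]
contact_force: [0.2, -0.7, 0.4]
width: 0.462
finger_force: 0.0
t 3.6 q [-0.455, -0.262, -0.273, 2.148, 0.094, 0.834, -1.976] p [0.4223, 0.2972, 0.2051] z [0.39, 0.165, -0.906] y [0.371, -0.929, -0.009] F [0.2, -0.7, 0.4] w 40.2 ff 0.0
[-0. -0. -0.] 0.0
[-0.  0.  0.] 0.0
slide units [-0.03 -0.   -1.68] turn units [-0.06 -0.02  0.15]
```

```bash

python3 -m creep '[{"jaw":35,"slide":[0,0,-0.8],"turn":[-0.03,0,0.08]},{"jaw":35,"slide":[0,0,-0.8],"turn":[-0.03,0,0.07]},{"jaw":35,"slide":[0.2,0.08,-0.5],"turn":[0,0,0]},{"jaw":35,"slide":[0,0,0],"turn":[0,0,0]}]'; python3 st.py; python3 d.py .460 .314 .031 23 65
cat > look.py <<'E'
import sys
from h import *
from cell import manip
n=sys.argv[1];v=list(map(int,sys.argv[2:]))
o=[]
for i,nm in enumerate(("top","scene")):
    c=manip.read_camera(nm);np.savez(f"{nm}_{n}.npz",**c);x,y,w,h=v[4*i:4*i+4]
    o.append(cv2.resize(c["color"][y:y+h,x:x+w,::-1],(400,400*h//w),interpolation=cv2.INTER_CUBIC))
H=max(k.shape[0] for k in o);cv2.imwrite(f"pics/{n}.png",np.hstack([cv2.copyMakeBorder(k,0,H-k.shape[0],0,0,0) for k in o]))
E
python3 look.py pre 185 150 80 100 370 110 80 100
```

```text
t: 4.1
ee_pos: [0.4352, 0.2981, 0.1004]
tcp_rot: [-2.928, -0.583, -0.644]
contact_force: [0.4, 0.4, 0.1]
width: 0.401
finger_force: 0.0
t 4.1 q [-0.436, -0.11, -0.301, 2.253, 0.195, 0.592, -2.059] p [0.4352, 0.2981, 0.1004] z [0.387, 0.164, -0.907] y [0.384, -0.923, -0.003] F [0.4, 0.4, 0.1] w 34.9 ff 0.0
slide units [ 0.5   0.32 -1.39] turn units [-0.01 -0.03  0.05]
```

View pics/pre.png

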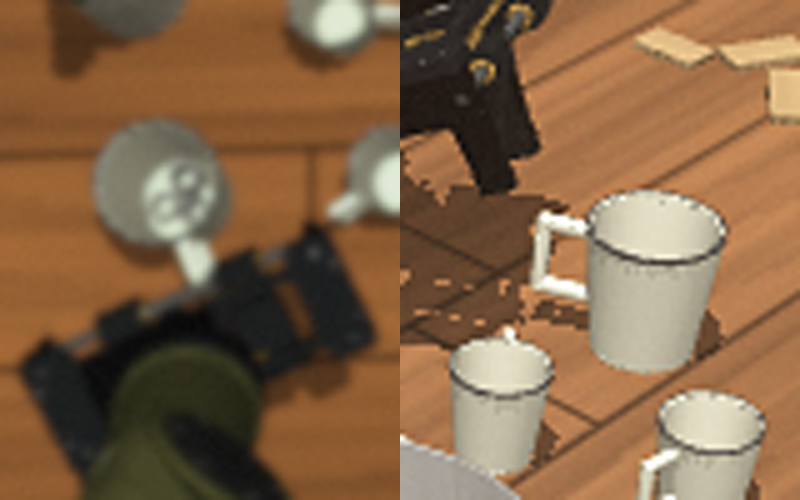

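The fingers straddle the handle line of the large mug, whose handle end is at crop (205,280), and nothing touches. The lateral offset computes to about 5 mm, which the next move removes.

```bash

python3 -m creep '[{"jaw":35,"slide":[0.2,0.2,-0.4],"turn":[0,-0.03,0.05]},{"jaw":35,"slide":[0.15,0.06,-0.5],"turn":[0,0,0]},{"jaw":35,"slide":[0.15,0.06,-0.5],"turn":[0,0,0]},{"jaw":35,"slide":[0,0,0],"turn":[0,0,0]}]'; python3 st.py; python3 d.py .460 .314 .031 23 65
```

```text
t: 4.7
ee_pos: [0.4598, 0.3154, 0.0314]
tcp_rot: [-2.922, -0.596, -0.652]
contact_force: [-0.4, -0.1, -0.2]
width: 0.399
finger_force: 0.0
t 4.7 q [-0.437, 0.076, -0.311, 2.251, 0.401, 0.429, -2.243] p [0.4598, 0.3154, 0.0314] z [0.391, 0.169, -0.905] y [0.392, -0.92, -0.002] F [-0.4, -0.1, -0.2] w 34.7 ff 0.0
slide units [ 0.   -0.03 -0.01] turn units [-0.02  0.02 -0.01]
```

```bash

python3 -m creep '[{"jaw":0,"slide":[0,0,0],"turn":[0,0,0]},{"jaw":0,"slide":[0,0,0],"turn":[0,0,0]},{"jaw":0,"slide":[0,0,0],"turn":[0,0,0]},{"jaw":0,"slide":[0,0,0],"turn":[0,0,0]},{"jaw":0,"slide":[0,0,0],"turn":[0,0,0]}]' 55; python3 st.py
```

```text
t: 5.32
ee_pos: [0.4599, 0.3163, 0.0324]
tcp_rot: [-2.919, -0.598, -0.656]
contact_force: [-3.2, -2.2, 6.6]
width: 0.11
finger_force: 55.0
t 5.33 q [-0.438, 0.075, -0.31, 2.251, 0.403, 0.428, -2.244] p [0.4599, 0.3163, 0.0324] z [0.393, 0.171, -0.904] y [0.393, -0.919, -0.002] F [-3.2, -2.2, 6.6] w 9.5 ff 55.0
```

```bash

python3 -m creep '[{"jaw":0,"slide":[0,0,0.3],"turn":[0,0,0]},{"jaw":0,"slide":[0,0,0.6],"turn":[0,0,0]},{"jaw":0,"slide":[0,0,0.7],"turn":[0,0,0]},{"jaw":0,"slide":[0,0,0.7],"turn":[0,0,0]},{"jaw":0,"slide":[0,0,0.5],"turn":[0,0,0]},{"jaw":0,"slide":[0,0,0],"turn":[0,0,0]}]'; python3 st.py; python3 look.py lift 170 110 120 120 350 50 120 120
```

```text
t: 6.08
ee_pos: [0.4601, 0.3164, 0.173]
tcp_rot: [-2.918, -0.596, -0.657]
contact_force: [0.0, -0.4, -2.0]
width: 0.11
finger_force: 55.0
t 6.08 q [-0.411, -0.137, -0.306, 2.118, 0.137, 0.735, -1.974] p [0.4601, 0.3164, 0.173] z [0.394, 0.171, -0.903] y [0.393, -0.92, -0.003] F [0.0, -0.4, -2.0] w 9.6 ff 55.0
```

View pics/lift.png

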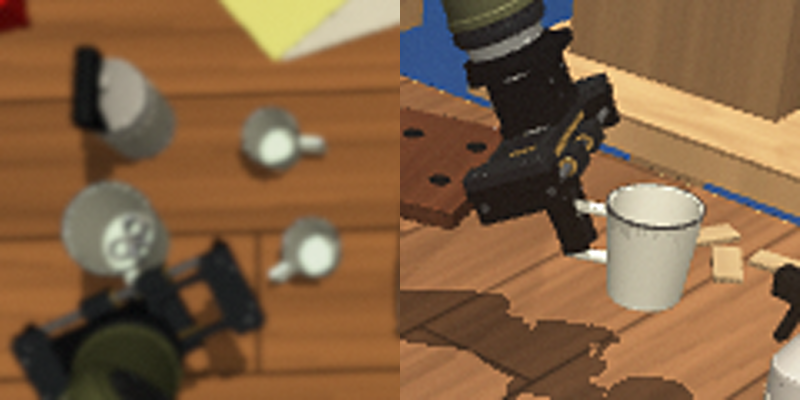

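Lift view: the mug hangs level in the fingers with the nuts in its bottom (crop (125,235)). Now I carry it over the dish while rolling it.

```bash

python3 -m creep '[{"jaw":0,"slide":[0.2,-0.6,0.3],"turn":[-0.4,0.03,0.07]},{"jaw":0,"slide":[0.2,-0.8,0.3],"turn":[-0.8,0.06,0.14]},{"jaw":0,"slide":[0.2,-0.8,0.2],"turn":[-0.8,0.06,0.14]},{"jaw":0,"slide":[0.2,-0.8,0.2],"turn":[-0.8,0.06,0.14]},{"jaw":0,"slide":[0.2,-0.8,0.2],"turn":[-0.8,0.06,0.14]},{"jaw":0,"slide":[0.3,-0.8,0.2],"turn":[-0.8,0.06,0.14]},{"jaw":0,"slide":[0.3,-0.8,0.2],"turn":[-0.8,0.06,0.14]},{"jaw":0,"slide":[0,0,0],"turn":[0,0,0]}]'; python3 st.py
cat > d2.py <<'E'
from p2 import *
from cell import manip
s=manip.state();M=R.from_rotvec(s["tcp_rot"]).as_matrix()
# mug axis in the tool frame from the measured grasp rotation
G=R.from_rotvec([-2.919,-.598,-.656]).as_matrix();m=M@G.T@ez
for t in (24,32):
  A,At,pt,lw,mm=pour(65,-60,6,-1,.10,np.radians(t));print("tip",t,"slide",(pt-s["ee_pos"])/.05,"turn",np.degrees(R.from_matrix(At@M.T).as_rotvec())/8,"ik",ik(pt,At,[np.array(s["joints"])]))
f=M@G.T@u;base=s["ee_pos"]-.019*M[:,2]+.066*f-.048*m;low=-ez+m*m[2];low/=np.linalg.norm(low)
print("mug axis",m,"tilt",np.degrees(np.arccos(m[2])),"lip",base+.082*m+.04*low)
E
python3 d2.py
```

```text
t: 7.18
ee_pos: [0.539, 0.0437, 0.2485]
tcp_rot: [2.418, 0.847, 0.266]
contact_force: [-0.3, 0.9, -3.2]
width: 0.107
finger_force: 55.1
t 7.17 q [-0.298, -0.057, -0.219, 1.953, 0.626, 1.21, -1.631] p [0.539, 0.0437, 0.2485] z [0.355, -0.44, -0.825] y [0.514, -0.645, 0.566] F [-0.3, 0.9, -3.2] w 9.3 ff 55.1
tip 24 slide [ 0.896 -2.739  0.383] turn [-9.154  0.638  1.691] ik (np.float64(2.074243780982227e-05), array([-0.535,  0.442, -0.035,  2.172,  1.594,  1.696, -1.774]))Traceback (most recent call last):
  File "d2.py", line 7, in <module>
    A,At,pt,lw,mm=pour(65,-60,6,-1,.10,np.radians(t));print("tip",t,"slide",(pt-s["ee_pos"])/.05,"turn",np.degrees(R.from_matrix(At@M.T).as_rotvec())/8,"ik",ik(pt,At,[np.array(s["joints"])]))
    ^^^^^^^^^^^^^
TypeError: cannot unpack non-iterable NoneType object
```

```bash
sed -i 's/(24,32)/(24,29)/' d2.py
python3 -m creep '[{"jaw":0,"slide":[0.2,-0.7,0.1],"turn":[-0.8,0.06,0.15]},{"jaw":0,"slide":[0.2,-0.7,0.1],"turn":[-0.8,0.06,0.15]},{"jaw":0,"slide":[0.25,-0.7,0.1],"turn":[-0.8,0.06,0.15]},{"jaw":0,"slide":[0.25,-0.6,0.1],"turn":[-0.8,0.06,0.15]},{"jaw":0,"slide":[0,0,0],"turn":[-0.8,0.06,0.15]},{"jaw":0,"slide":[0,0,0],"turn":[-0.8,0.06,0.15]}]'; python3 st.py;python3 d2.py
```

```text
t: 7.92
ee_pos: [0.5841, -0.0884, 0.2691]
tcp_rot: [1.755, 0.939, -0.032]
contact_force: [0.3, -0.0, -3.4]
width: 0.109
finger_force: 55.1
t 7.92 q [-0.31, 0.139, -0.213, 2.044, 1.218, 1.393, -1.645] p [0.5841, -0.0884, 0.2691] z [0.41, -0.816, -0.407] y [0.6, -0.095, 0.794] F [0.3, -0.0, -3.4] w 9.5 ff 55.1
tip 24 slide [-0.006 -0.099 -0.03 ] turn [-4.365  0.251  0.763] ik (np.float64(1.2148528811827931e-05), array([-0.456,  0.446, -0.121,  2.169,  1.615,  1.727, -1.771]))
tip 29 slide [0.363 0.212 0.213] turn [-5.466  2.525  1.151] ik (np.float64(8.798040867920536e-06), array([-0.471,  0.451, -0.113,  2.115,  1.614,  1.727, -1.369]))
mug axis [-0.078  0.982  0.173] tilt 80.04526416372924 lip [ 0.626 -0.022  0.205]
```

```bash

python3 -m creep '[{"jaw":0,"slide":[0,-0.1,0],"turn":[-0.7,0.04,0.12]},{"jaw":0,"slide":[0,0,0],"turn":[-0.7,0.04,0.12]},{"jaw":0,"slide":[0,0,0],"turn":[-0.7,0.04,0.12]},{"jaw":0,"slide":[0,0,0],"turn":[-0.7,0.04,0.12]},{"jaw":0,"slide":[0,0,0],"turn":[-0.7,0.04,0.12]},{"jaw":0,"slide":[0,0,0],"turn":[-0.9,0.05,0.16]},{"jaw":0,"slide":[0,0,0],"turn":[0,0,0]},{"jaw":0,"slide":[0,0,0],"turn":[0,0,0]},{"jaw":0,"slide":[0,0,0],"turn":[0,0,0]},{"jaw":0,"slide":[0,0,0],"turn":[0,0,0]}]'; python3 st.py;python3 d2.py;python3 look.py pour 280 90 110 110 300 120 150 150
```

```text
t: 9.18
ee_pos: [0.5847, -0.094, 0.2723]
tcp_rot: [1.142, 0.919, -0.252]
contact_force: [-0.3, -0.1, -2.0]
width: 0.105
finger_force: 55.0
t 9.18 q [-0.42, 0.442, -0.157, 2.166, 1.628, 1.742, -1.766] p [0.5847, -0.094, 0.2723] z [0.496, -0.861, 0.109] y [0.604, 0.433, 0.669] F [-0.3, -0.1, -2.0] w 9.1 ff 55.0
tip 24 slide [-0.018  0.014 -0.093] turn [0.014 0.044 0.003] ik (np.float64(1.0780935656647677e-07), array([-0.42 ,  0.448, -0.159,  2.168,  1.624,  1.741, -1.769]))
tip 29 slide [0.351 0.325 0.15 ] turn [-1.241  2.219 -0.267] ik (np.float64(7.655822336602395e-06), array([-0.435,  0.453, -0.153,  2.113,  1.624,  1.741, -1.367]))
mug axis [-0.183  0.891 -0.415] tilt 114.53129086460878 lip [ 0.624 -0.072  0.179]
```

View pics/pour.png

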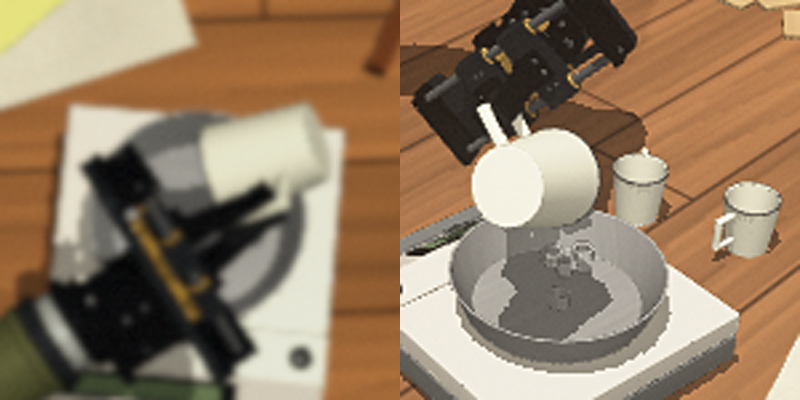

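Nuts have landed in the dish (crop (570,255)). To be sure I tip a bit further, then return the mug along the same path.

```bash

python3 -m creep '[{"jaw":0,"slide":[0.12,0.1,0.05],"turn":[-0.4,0.7,-0.1]},{"jaw":0,"slide":[0.12,0.1,0.05],"turn":[-0.4,0.7,-0.1]},{"jaw":0,"slide":[0.12,0.1,0.05],"turn":[-0.4,0.7,-0.1]},{"jaw":0,"slide":[0,0,0],"turn":[0,0,0]},{"jaw":0,"slide":[0,0,0],"turn":[0,0,0]},{"jaw":0,"slide":[-0.12,-0.1,-0.05],"turn":[0.4,-0.7,0.1]},{"jaw":0,"slide":[-0.12,-0.1,-0.05],"turn":[0.4,-0.7,0.1]},{"jaw":0,"slide":[-0.12,-0.1,-0.05],"turn":[0.4,-0.7,0.1]}]'
python3 -m creep '[{"jaw":0,"slide":[0,0,0],"turn":[0.8,-0.05,-0.15]},{"jaw":0,"slide":[0,0,0],"turn":[0.8,-0.05,-0.15]},{"jaw":0,"slide":[0,0,0],"turn":[0.8,-0.05,-0.15]},{"jaw":0,"slide":[0,0,0],"turn":[0.8,-0.05,-0.15]},{"jaw":0,"slide":[0,0,0],"turn":[0.8,-0.05,-0.15]},{"jaw":0,"slide":[-0.2,0.6,-0.1],"turn":[0.8,-0.05,-0.15]},{"jaw":0,"slide":[-0.2,0.7,-0.1],"turn":[0.8,-0.05,-0.15]},{"jaw":0,"slide":[-0.2,0.7,-0.1],"turn":[0.8,-0.05,-0.15]},{"jaw":0,"slide":[-0.2,0.7,-0.1],"turn":[0.8,-0.05,-0.15]},{"jaw":0,"slide":[-0.2,0.7,-0.1],"turn":[0.8,-0.05,-0.15]}]'; python3 st.py
cat > d3.py <<'E'
from plan import *
from cell import manip
import sys
s=manip.state();M=R.from_rotvec(s["tcp_rot"]).as_matrix();G=R.from_rotvec([-2.919,-.598,-.656]).as_matrix()
print("slide",np.round((np.array(list(map(float,sys.argv[1:])))-s["ee_pos"])/.05,2),"turn",np.round(np.degrees(R.from_matrix(G@M.T).as_rotvec())/8,2))
E
python3 d3.py .460 .3163 .173; python3 look.py dish 280 90 110 110 300 150 130 130
```

```text
t: 10.28
ee_pos: [0.584, -0.0947, 0.2712]
tcp_rot: [1.143, 0.917, -0.25]
contact_force: [-0.7, 0.6, -1.9]
width: 0.109
finger_force: 55.0
t: 11.52
ee_pos: [0.5333, 0.0763, 0.246]
tcp_rot: [2.265, 0.874, 0.177]
contact_force: [0.9, -0.6, -0.2]
width: 0.105
finger_force: 55.0
t 11.53 q [-0.353, 0.048, -0.319, 1.913, 0.753, 1.355, -1.741] p [0.5333, 0.0763, 0.246] z [0.353, -0.559, -0.751] y [0.541, -0.533, 0.651] F [0.9, -0.6, -0.2] w 9.1 ff 55.0
slide [-1.47  4.8  -1.46] turn [ 6.37 -0.58 -1.09]
```

View pics/dish.png

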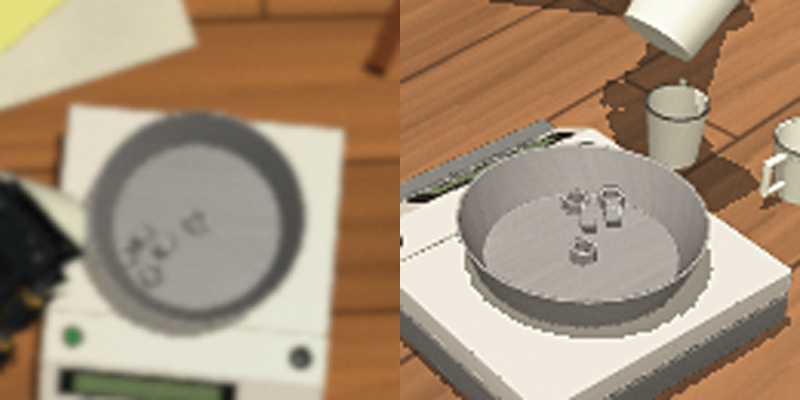

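The dish crop shows nuts at top (195,222), (150,235), (163,248), (135,248) and (150,275), which looks like all five. A closer count comes after the mug is down.

```bash

python3 -m creep '[{"jaw":0,"slide":[-0.2,0.6,0],"turn":[0.8,-0.07,-0.14]},{"jaw":0,"slide":[-0.2,0.6,-0.1],"turn":[0.8,-0.07,-0.14]},{"jaw":0,"slide":[-0.2,0.6,-0.2],"turn":[0.8,-0.07,-0.14]},{"jaw":0,"slide":[-0.2,0.6,-0.2],"turn":[0.8,-0.07,-0.14]},{"jaw":0,"slide":[-0.2,0.6,-0.2],"turn":[0.8,-0.07,-0.14]},{"jaw":0,"slide":[-0.15,0.6,-0.2],"turn":[0.8,-0.07,-0.14]},{"jaw":0,"slide":[-0.15,0.6,-0.2],"turn":[0.8,-0.07,-0.14]},{"jaw":0,"slide":[-0.15,0.6,-0.2],"turn":[0.8,-0.07,-0.14]},{"jaw":0,"slide":[0,0,0],"turn":[0,0,0]}]'; python3 st.py; python3 d3.py .460 .3163 .04
```

```text
t: 12.75
ee_pos: [0.4602, 0.3133, 0.1787]
tcp_rot: [-2.924, -0.598, -0.647]
contact_force: [1.2, -0.1, -1.4]
width: 0.111
finger_force: 55.0
t 12.75 q [-0.382, -0.141, -0.326, 2.106, 0.122, 0.757, -1.954] p [0.4602, 0.3133, 0.1787] z [0.388, 0.166, -0.907] y [0.393, -0.92, -0.001] F [1.2, -0.1, -1.4] w 9.6 ff 55.0
slide [-0.    0.06 -2.77] turn [ 0.03 -0.04  0.01]
```

```bash

python3 -m creep '[{"jaw":0,"slide":[0,0.06,-0.7],"turn":[0.03,-0.04,0]},{"jaw":0,"slide":[0,0,-0.7],"turn":[0,0,0]},{"jaw":0,"slide":[0,0,-0.7],"turn":[0,0,0]},{"jaw":0,"slide":[0,0,-0.6],"turn":[0,0,0]},{"jaw":0,"slide":[0,0,-0.05],"turn":[0,0,0]},{"jaw":0,"slide":[0,0,0],"turn":[0,0,0]}]'; python3 st.py; python3 -m creep '[{"jaw":0,"slide":[0,0,-0.05],"turn":[0,0,0]},{"jaw":0,"slide":[0,0,-0.04],"turn":[0,0,0]},{"jaw":0,"slide":[0,0,-0.04],"turn":[0,0,0]},{"jaw":0,"slide":[0,0,0],"turn":[0,0,0]}]'; python3 st.py
```

```text
t: 13.5
ee_pos: [0.463, 0.3187, 0.0448]
tcp_rot: [-2.914, -0.595, -0.663]
contact_force: [-0.7, 0.3, -0.5]
width: 0.107
finger_force: 55.0
t 13.5 q [-0.383, 0.059, -0.364, 2.239, 0.379, 0.448, -2.22] p [0.463, 0.3187, 0.0448] z [0.397, 0.175, -0.901] y [0.393, -0.92, -0.005] F [-0.7, 0.3, -0.5] w 9.3 ff 55.0
t: 14.0
ee_pos: [0.4619, 0.3188, 0.0373]
tcp_rot: [-2.914, -0.595, -0.662]
contact_force: [0.7, -0.0, -2.8]
width: 0.108
finger_force: 55.0
t 14.0 q [-0.387, 0.072, -0.362, 2.245, 0.402, 0.432, -2.243] p [0.4619, 0.3188, 0.0373] z [0.396, 0.175, -0.901] y [0.393, -0.919, -0.006] F [0.7, -0.0, -2.8] w 9.4 ff 55.0
```

Still about 5 mm above the bench; I lower further until the force rises.

```bash

python3 -m creep '[{"jaw":0,"slide":[0,0,-0.06],"turn":[0,0,0]},{"jaw":0,"slide":[0,0,-0.02],"turn":[0,0,0]},{"jaw":0,"slide":[0,0,0],"turn":[0,0,0]}]'; python3 st.py;python3 -m creep '[{"jaw":0,"slide":[0,0,-0.03],"turn":[0,0,0]},{"jaw":0,"slide":[0,0,0],"turn":[0,0,0]}]'; python3 st.py
```

```text
t: 14.38
ee_pos: [0.4619, 0.3188, 0.0332]
tcp_rot: [-2.914, -0.595, -0.662]
contact_force: [0.6, -0.3, -2.2]
width: 0.109
finger_force: 55.0
t 14.38 q [-0.39, 0.08, -0.36, 2.247, 0.416, 0.424, -2.257] p [0.4619, 0.3188, 0.0332] z [0.396, 0.175, -0.901] y [0.393, -0.919, -0.006] F [0.6, -0.3, -2.2] w 9.5 ff 55.0
t: 14.62
ee_pos: [0.4624, 0.3191, 0.0323]
tcp_rot: [-2.913, -0.595, -0.663]
contact_force: [0.1, -0.7, 0.4]
width: 0.111
finger_force: 55.0
t 14.62 q [-0.391, 0.082, -0.359, 2.248, 0.422, 0.421, -2.263] p [0.4624, 0.3191, 0.0323] z [0.397, 0.176, -0.901] y [0.393, -0.919, -0.006] F [0.1, -0.7, 0.4] w 9.7 ff 55.0
```

```bash

python3 -m creep '[{"jaw":0,"slide":[0,0,-0.02],"turn":[0,0,0]},{"jaw":0,"slide":[0,0,0],"turn":[0,0,0]},{"jaw":20,"slide":[0,0,0],"turn":[0,0,0]},{"jaw":35,"slide":[0,0,0],"turn":[0,0,0]},{"jaw":35,"slide":[0,0,0],"turn":[0,0,0]},{"jaw":35,"slide":[0,0,0],"turn":[0,0,0]}]'; python3 st.py;python3 -m creep '[{"jaw":35,"slide":[-0.2,-0.08,0.45],"turn":[0,0,0]},{"jaw":35,"slide":[-0.2,-0.08,0.45],"turn":[0,0,0]},{"jaw":35,"slide":[-0.2,-0.08,0.45],"turn":[0,0,0]},{"jaw":35,"slide":[-0.2,-0.08,0.45],"turn":[0,0,0]},{"jaw":35,"slide":[0,0,1],"turn":[0,0,0]},{"jaw":35,"slide":[0,0,1],"turn":[0,0,0]}]'; python3 st.py
python3 - <<'E'
from h import *
from cell import manip
T=manip.read_camera("top");S=manip.read_camera("scene")
def crop(c,x,y,w,h): return cv2.resize(c["color"][y:y+h,x:x+w,::-1],(400,300),interpolation=cv2.INTER_CUBIC)
cv2.imwrite("pics/after.png",np.vstack([np.hstack([crop(T,195,160,60,45),crop(S,380,130,72,54)]),np.hstack([crop(T,308,138,40,30),crop(S,325,200,72,54)])]))
E
```

```text
t: 15.38
ee_pos: [0.4619, 0.3188, 0.0307]
tcp_rot: [-2.914, -0.595, -0.662]
contact_force: [0.1, -0.3, 0.4]
width: 0.387
finger_force: 0.0
t 15.38 q [-0.392, 0.084, -0.358, 2.249, 0.425, 0.419, -2.266] p [0.4619, 0.3188, 0.0307] z [0.396, 0.175, -0.901] y [0.393, -0.919, -0.006] F [0.1, -0.3, 0.4] w 33.7 ff 0.0
t: 16.12
ee_pos: [0.4214, 0.3026, 0.222]
tcp_rot: [-2.914, -0.595, -0.662]
contact_force: [1.6, -0.0, -0.2]
width: 0.4
finger_force: 0.0
t 16.12 q [-0.4, -0.28, -0.322, 2.126, 0.061, 0.855, -1.927] p [0.4214, 0.3026, 0.222] z [0.396, 0.175, -0.901] y [0.394, -0.919, -0.006] F [1.6, -0.0, -0.2] w 34.8 ff 0.0
```

View pics/after.png

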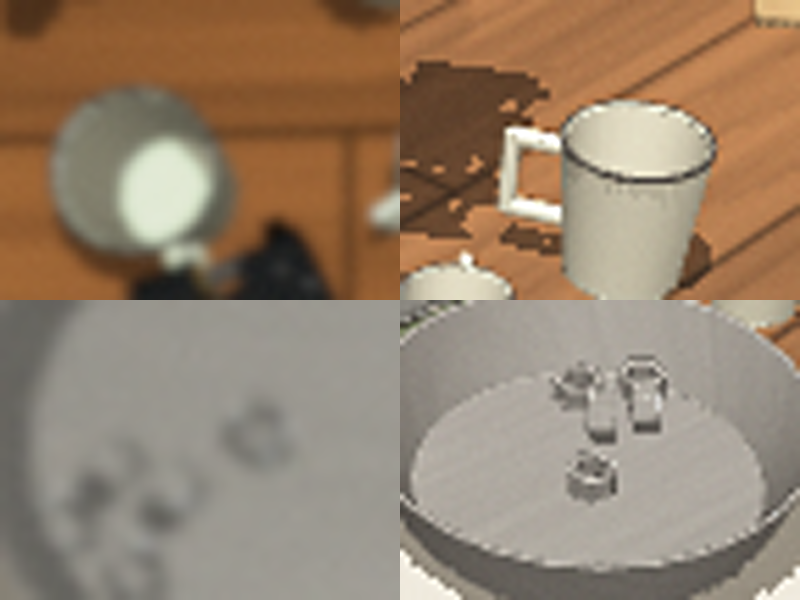

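The mug stands upright and empty. Five nuts lie in the dish, at crop (577,385), (600,420), (640,375), (647,410) and (592,478). Next is the marker.

```bash

python3 -m creep '[{"jaw":50,"slide":[0.4,-0.9,0.3],"turn":[-0.3,0.7,-0.1]},{"jaw":50,"slide":[0.4,-1,0.2],"turn":[-0.3,0.7,-0.2]},{"jaw":50,"slide":[0.4,-1,0.2],"turn":[-0.3,0.7,-0.2]},{"jaw":50,"slide":[0.2,-1,0.2],"turn":[-0.3,0.7,-0.2]},{"jaw":50,"slide":[0,-1,0],"turn":[0,0,0]},{"jaw":50,"slide":[0,-1,0],"turn":[0,0,0]},{"jaw":50,"slide":[0,-1,0],"turn":[0,0,0]},{"jaw":50,"slide":[0,-1,0],"turn":[0,0,0]},{"jaw":50,"slide":[0,-1,0],"turn":[0,0,0]},{"jaw":50,"slide":[0,-1,0],"turn":[0,0,0]}]'; python3 st.py
python3 - <<'E'
from h import *
T=load("top0.npz");S=load("scene0.npz")
X,e=tri(T,(438.6,187.9),S,(209.4,236.));print("end",X,e)
g=cv2.cvtColor(S["color"],cv2.COLOR_RGB2HSV)[...,2:3][228:276,198:226,0];gs=cv2.cvtColor(S["color"],cv2.COLOR_RGB2HSV)[228:276,198:226,1]
for r in range(5,46,4):
    m=np.where((g[r]<75)|((gs[r]<70)))[0]; print(228+r,198+m.min() if len(m) else 0,198+m.max() if len(m) else 0,len(m),end=" | ")
print()
for x,y in((.4745,-.348),(.4755,-.349),(.4765,-.3495)):
    print(x,y,[proj(S,(x,y,z)).round(1).tolist() for z in(.16,.12,.09,.055)],proj(T,(x,y,.16)).round(1),proj(T,(x,y,.055)).round(1))
h=cv2.cvtColor(T["color"],cv2.COLOR_RGB2HSV)[180:206,415:445]
print("sat");print("\n".join("".join("#" if s<75 else "." for s in r) for r in h[...,1]))
E
```

```text
t: 17.48
ee_pos: [0.4916, -0.1936, 0.2651]
tcp_rot: [3.095, 0.478, 0.038]
contact_force: [0.0, 1.0, -0.6]
width: 0.573
finger_force: 0.0
t 17.48 q [0.026, 0.016, 0.307, 1.719, -0.008, 1.381, -0.931] p [0.4916, -0.1936, 0.2651] z [0.026, -0.006, -1.0] y [0.302, -0.953, 0.013] F [0.0, 1.0, -0.6] w 49.9 ff 0.0
end [ 0.47490268 -0.34788916  0.15967739] 0.0011495109622878302
233 0 0 0 | 237 207 211 5 | 241 207 213 7 | 245 208 213 6 | 249 208 214 7 | 253 209 215 7 | 257 210 215 6 | 261 211 216 6 | 265 211 223 10 | 269 212 223 12 | 273 212 219 8 | 
0.4745 -0.348 [[208.9, 235.8], [211.5, 250.4], [213.3, 260.9], [215.4, 272.7]] [438.5 187.9] [429.  192.9]
0.4755 -0.349 [[208.8, 236.3], [211.4, 250.8], [213.2, 261.3], [215.3, 273.2]] [438.8 187.6] [429.3 192.6]
0.4765 -0.3495 [[208.9, 236.6], [211.4, 251.2], [213.3, 261.7], [215.3, 273.5]] [439.  187.2] [429.4 192.3]
sat
..............................
..............................
..............................
..............................
..............................
..............................
..............................
......................###.....
.....................#####....
....................#####.....
...................####.......
.................#............
..............................
..............................
..............................
..............................
..............................
..............................
..............................
..............................
..............................
..............................
..............................
..............................
..............................
..............................
```

```bash
python3 d.py .475 -.348 .23 17 90
python3 -m creep '[{"jaw":50,"slide":[-0.1,-1,-0.2],"turn":[0.05,0.17,0]},{"jaw":50,"slide":[-0.1,-1,-0.2],"turn":[0.05,0,0]},{"jaw":50,"slide":[-0.1,-1,-0.2],"turn":[0,0,0]},{"jaw":50,"slide":[0,0,0],"turn":[0,0,0]}]'; python3 st.py;  python3 d.py .475 -.348 .099 17 90
```

```text
slide units [-0.33 -3.09 -0.7 ] turn units [ 0.04  0.18 -0.07]
t: 17.98
ee_pos: [0.4738, -0.3468, 0.2338]
tcp_rot: [-3.1, -0.466, 0.001]
contact_force: [-0.0, -0.5, -0.4]
width: 0.573
finger_force: 0.0
t 17.98 q [0.201, 0.192, 0.448, 1.608, -0.089, 1.366, -0.612] p [0.4738, -0.3468, 0.2338] z [-0.002, 0.007, -1.0] y [0.294, -0.956, -0.007] F [-0.0, -0.5, -0.4] w 49.9 ff 0.0
slide units [ 0.02 -0.02 -2.7 ] turn units [-0.05 -0.01 -0.01]
```

```bash

python3 -m creep '[{"jaw":50,"slide":[0.02,-0.02,-0.7],"turn":[-0.05,0,0]},{"jaw":50,"slide":[0,0,-0.7],"turn":[0,0,0]},{"jaw":50,"slide":[0,0,-0.7],"turn":[0,0,0]},{"jaw":50,"slide":[0,0,-0.6],"turn":[0,0,0]},{"jaw":50,"slide":[0,0,0],"turn":[0,0,0]}]'; python3 st.py;  python3 d.py .475 -.348 .099 17 90; python3 -m creep '[{"jaw":30,"slide":[0,0,0],"turn":[0,0,0]},{"jaw":10,"slide":[0,0,0],"turn":[0,0,0]},{"jaw":0,"slide":[0,0,0],"turn":[0,0,0]},{"jaw":0,"slide":[0,0,0],"turn":[0,0,0]},{"jaw":0,"slide":[0,0,0],"turn":[0,0,0]},{"jaw":0,"slide":[0,0,0],"turn":[0,0,0]}]' 30; python3 st.py
```

```text
t: 18.6
ee_pos: [0.4766, -0.3407, 0.0981]
tcp_rot: [-3.099, -0.481, 0.003]
contact_force: [-0.1, -0.9, 0.2]
width: 0.573
finger_force: 0.0
t 18.6 q [0.213, 0.294, 0.427, 1.774, -0.137, 1.107, -0.577] p [0.4766, -0.3407, 0.0981] z [-0.003, 0.005, -1.0] y [0.303, -0.953, -0.005] F [-0.1, -0.9, 0.2] w 49.9 ff 0.0
slide units [-0.03 -0.15  0.02] turn units [-0.03 -0.02 -0.08]
t: 19.35
ee_pos: [0.4786, -0.3447, 0.1015]
tcp_rot: [3.103, 0.478, 0.007]
contact_force: [1.3, -4.9, -1.4]
width: 0.151
finger_force: 29.9
t 19.35 q [0.214, 0.292, 0.429, 1.769, -0.136, 1.105, -0.576] p [0.4786, -0.3447, 0.1015] z [0.004, -0.001, -1.0] y [0.301, -0.954, 0.003] F [1.3, -4.9, -1.4] w 13.1 ff 29.9
```

```bash

python3 -m creep '[{"jaw":0,"slide":[0,-0.06,0],"turn":[0,0,0]},{"jaw":0,"slide":[0,0,0],"turn":[0,0,0]},{"jaw":0,"slide":[0,0,0],"turn":[0,0,0]}]'; python3 st.py
```

```text
t: 19.73
ee_pos: [0.4785, -0.3455, 0.1012]
tcp_rot: [-3.103, -0.48, -0.005]
contact_force: [1.9, 0.4, 2.7]
width: 0.155
finger_force: 29.9
t 19.73 q [0.218, 0.296, 0.429, 1.765, -0.14, 1.109, -0.571] p [0.4785, -0.3455, 0.1012] z [0.003, 0.002, -1.0] y [0.302, -0.953, -0.001] F [1.9, 0.4, 2.7] w 13.4 ff 29.9
```

```bash

python3 -m creep '[{"jaw":0,"slide":[0,0,0.2],"turn":[0,0,0]},{"jaw":0,"slide":[0,0,0.4],"turn":[0,0,0]},{"jaw":0,"slide":[0,0,0.4],"turn":[0,0,0]},{"jaw":0,"slide":[0,0,0.5],"turn":[0,0,0]},{"jaw":0,"slide":[0,0,0.5],"turn":[0,0,0]},{"jaw":0,"slide":[0,0,0],"turn":[0,0,0]}]' 40; python3 st.py
python3 -m creep '[{"jaw":0,"slide":[0.1,1,0],"turn":[0,0,0]},{"jaw":0,"slide":[0.1,1,0],"turn":[0,0,0]},{"jaw":0,"slide":[0.1,1,0],"turn":[0,0,0]},{"jaw":0,"slide":[0.1,1,0],"turn":[0,0,0]},{"jaw":0,"slide":[0,0.28,0],"turn":[0,0,0]},{"jaw":0,"slide":[0,0,0],"turn":[0,0,0]}]'; python3 st.py;  python3 look.py hole 330 150 70 70 260 160 80 80
```

```text
t: 20.48
ee_pos: [0.4781, -0.3465, 0.2027]
tcp_rot: [-3.105, -0.479, -0.007]
contact_force: [-0.6, 0.0, -0.8]
width: 0.149
finger_force: 39.9
t 20.48 q [0.201, 0.21, 0.443, 1.651, -0.096, 1.299, -0.603] p [0.4781, -0.3465, 0.2027] z [0.004, 0.001, -1.0] y [0.301, -0.953, 0.001] F [-0.6, 0.0, -0.8] w 13.0 ff 39.9
t: 21.22
ee_pos: [0.4972, -0.1315, 0.1999]
tcp_rot: [-3.103, -0.482, -0.001]
contact_force: [0.1, 0.6, -0.6]
width: 0.15
finger_force: 39.9
t 21.23 q [-0.06, 0.041, 0.276, 1.825, -0.013, 1.277, -1.043] p [0.4972, -0.1315, 0.1999] z [0.0, 0.001, -1.0] y [0.304, -0.953, -0.001] F [0.1, 0.6, -0.6] w 13.0 ff 39.9
```

View pics/hole.png

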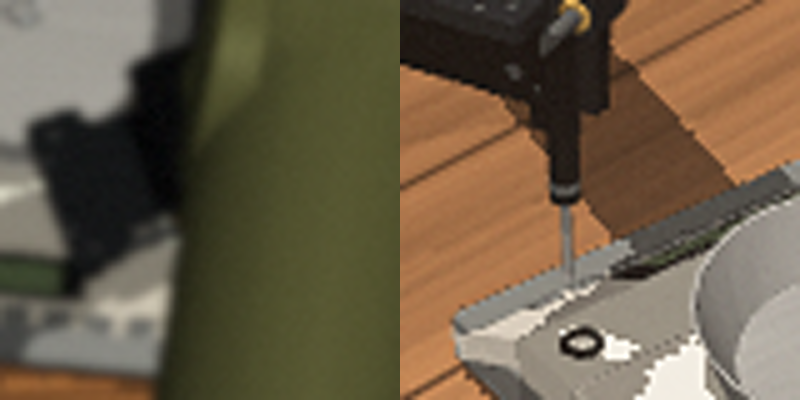

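Scene crop: the nose hangs down to about (570,290) with the hole's collar at (582,342). The top view is blocked by the arm. I compare nose and hole within the scene camera, using the known tip height.

```bash
python3 - <<'E'
from h import *
S=load("scene_hole.npz");g=cv2.cvtColor(S["color"],cv2.COLOR_RGB2GRAY)
print(g[196:222,284:304])
for x,y in((.4972,-.1315),(.494,-.133),(.496,-.131)):
    print(x,y,[proj(S,(x,y,z)).round(1).tolist() for z in(.1537,.13,.1087,.069)])
E
```

```text
[[121 124 126 126 125 109  42  26  25  27  28  50  70  75  72  73  72  72
   71  75]
 [125 124 127 128 126 106  78  66  69  58  88  79  70  72  70  72  76  75
   73  74]
 [126 128 126 122 121 117  49  86  92  92  87  48  57  70  74  76  76  77
   76  72]
 [125 121 119 113 114 117  21  36  39  36  27  27  70  74  77  75  72  75
   74  73]
 [118 122 116 115 127 138  66  20  24  25  26  75 139  70  75  74  73  76
   79  78]
 [125 128 133 136 135 129 131 125  83  88 128 137 134 132  69  73  76  79
   77  76]
 [130 134 132 131 123 125 126 132 105 112 122 136 130 131  69  75  78  78
   75  76]
 [131 128 125 124 122 126 132 130 103 106 102 131 134 139 138  72  73  76
   75  73]
 [126 121 124 130 129 134 132 132 103 107 100 137 138 134 139 137  69  71
   73  74]
 [122 125 129 132 132 130 134 129 108 105 104 139 134 134 133 136 133  68
   74  70]
 [128 134 133 133 134 129 129 134 118 106 110 137 137 132 132 131 133 129
   70  79]
 [132 130 133 129 126 132 139 135 123 126 108 135 132 130 130 130 134 137
   74  77]
 [131 128 131 135 136 135 136 135 120 124 109 132 130 128 130 138 143 142
   97 
[... 646 characters left out ...]
124  94 128 138 161 117 121
  122 125]
 [138 139 139 139 142 142 142 139 138 121 106 143 127 160 221 116 116 120
  120 121]
 [141 138 140 139 138 138 122 125 169 217 174 183 219 217 114 119 118 117
  119 129]
 [139 139 139 141 121 111 131 140 115 222 215 112 114 116 114 116 119 133
  134 149]
 [138 131 124 110 125 125 161 219 215 112 115 116 116 118 118 132 152 147
  146 147]
 [133 115  79 125 159 218 219 216 113 114 115 115 119 134 150 148 145 146
  147 145]]
0.4972 -0.1315 [[295.0, 199.4], [295.3, 207.7], [295.6, 214.9], [296.2, 228.1]]
0.494 -0.133 [[293.6, 199.1], [293.9, 207.3], [294.2, 214.6], [294.8, 227.8]]
0.496 -0.131 [[294.8, 199.1], [295.1, 207.3], [295.5, 214.6], [296.0, 227.8]]
```

```bash

python3 -m creep '[{"jaw":0,"slide":[0.06,0.06,0],"turn":[0,0,0]},{"jaw":0,"slide":[0,0,-0.3],"turn":[0,0,0]},{"jaw":0,"slide":[0,0,-0.3],"turn":[0,0,0]},{"jaw":0,"slide":[0,0,0],"turn":[0,0,0]},{"jaw":0,"slide":[0,0,0],"turn":[0,0,0]}]'; python3 st.py;python3 d.py .500 -.1285 .164 17 90; python3 - <<'E'
from h import *
from cell import manip
S=manip.read_camera("scene");g=cv2.cvtColor(S["color"],cv2.COLOR_RGB2GRAY)
print(g[208:236,288:304])
cv2.imwrite("pics/near.png",cv2.resize(S["color"][190:240,270:330,::-1],(720,600),interpolation=cv2.INTER_CUBIC))
E
```

```text
t: 21.95
ee_pos: [0.5009, -0.1293, 0.1707]
tcp_rot: [-3.104, -0.479, -0.004]
contact_force: [0.5, 0.5, -0.8]
width: 0.154
finger_force: 39.9
t 21.95 q [-0.06, 0.068, 0.274, 1.858, -0.022, 1.217, -1.043] p [0.5009, -0.1293, 0.1707] z [0.002, 0.001, -1.0] y [0.302, -0.953, -0.001] F [0.5, 0.5, -0.8] w 13.4 ff 39.9
slide units [-0.02  0.02 -0.13] turn units [-0.01  0.02 -0.07]
[[136 136 135 136  98  80  91  93  93  86  64 138 145 144 135 150]
 [135 135 134 134 134  30  53  72  53  51  46 109 144 154 139 138]
 [135 132 132 129 130  64  20  27  23  26  74 144 138 138 137 139]
 [134 133 131 128 131 136 106  60  59  76 145 140 139 139 139 140]
 [130 131 130 135 137 124 150 101 107 114 143 140 140 139 139 125]
 [130 128 100 142 152 136 138 104 109 110 140 140 138 133 121  69]
 [102 134 138 140 139 138 139 104 105 107 141 138 135 161 110  52]
 [141 140 139 138 138 138 140 112 107 107 101 131 146 223  56  37]
 [141 140 141 138 137 141 123 121 103 121 137 156 111 118 118 122]
 [139 141 140 138 139 120 105 117 111 158 222 217 115 115 119 119]
 [140 136 122 126 168 214 170 144 123 147 220 114 117
[... 453 characters left out ...]
  67 118 155 149 148 147 148]
 [142 146 148 146 150  75  28  26  30  20  27  52 116 150 146 146]
 [143 145 149 144  45  32  54 122 200 128  45  35  90 152 147 145]
 [144 147 148 151  30  72 207 181 198 177 160  52  39 145 143 143]
 [146 149 147 148  21  35  86 142 198 126  81  24  76 254 247 244]
 [148 145 147 146  69  20  28  26  35  30  28  55 204 246 241 241]
 [146 147 148 147 152 151 110  42  46  79 149 254 247 241 239 240]
 [142 145 147 148 147 148 149 153 149 149 158 252 247 246 245 242]
 [139 142 146 148 145 148 146 150 144 148 145 143 141 142 142 168]
 [142 139 139 147 147 148 147 148 145 147 145 147 146 125 148 140]
 [140 139 137 139 144 148 145 146 146 149 147 126 153 145 146 144]]
```

View pics/near.png

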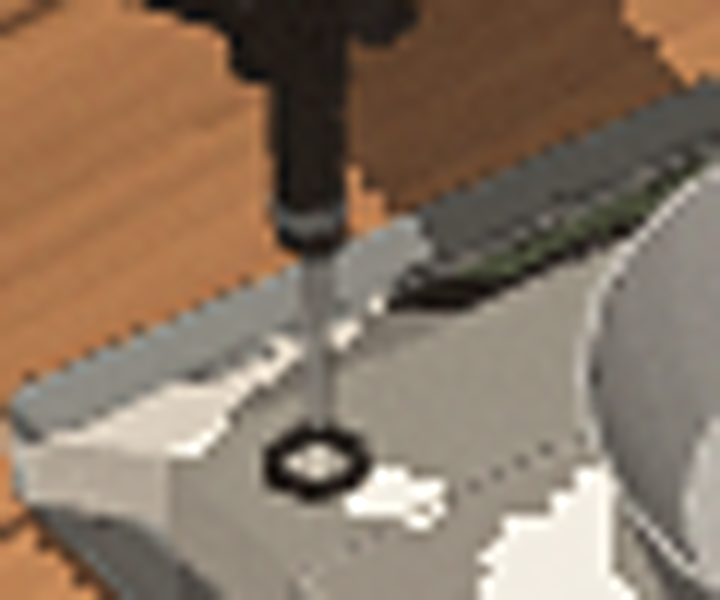

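The nose is at u=296.0, exactly over the collar centre (296.0, 228.0), and its tip at v≈225 fits a height of 80 mm. I lower it in.

```bash

python3 -m creep '[{"jaw":0,"slide":[-0.01,0.01,-0.15],"turn":[0,0,0]},{"jaw":0,"slide":[0,0,-0.15],"turn":[0,0,0]},{"jaw":0,"slide":[0,0,-0.1],"turn":[0,0,0]},{"jaw":0,"slide":[0,0,0],"turn":[0,0,0]}]' 50; python3 st.py; python3 -m creep '[{"jaw":0,"slide":[0,0,-0.05],"turn":[0,0,0]},{"jaw":0,"slide":[0,0,-0.05],"turn":[0,0,0]},{"jaw":0,"slide":[0,0,0],"turn":[0,0,0]}]'; python3 st.py
```

```text
t: 22.5
ee_pos: [0.5001, -0.1285, 0.1503]
tcp_rot: [-3.103, -0.479, -0.002]
contact_force: [0.3, -0.0, -0.7]
width: 0.15
finger_force: 49.9
t 22.5 q [-0.058, 0.084, 0.274, 1.884, -0.027, 1.176, -1.04] p [0.5001, -0.1285, 0.1503] z [0.001, 0.002, -1.0] y [0.302, -0.953, -0.001] F [0.3, -0.0, -0.7] w 13.1 ff 49.9
t: 22.88
ee_pos: [0.5004, -0.1286, 0.1457]
tcp_rot: [-3.104, -0.479, -0.004]
contact_force: [0.0, 0.8, 0.5]
width: 0.149
finger_force: 49.9
t 22.88 q [-0.058, 0.088, 0.274, 1.89, -0.028, 1.166, -1.038] p [0.5004, -0.1286, 0.1457] z [0.002, 0.002, -1.0] y [0.302, -0.953, -0.001] F [0.0, 0.8, 0.5] w 12.9 ff 49.9
```

Tip at about 55 mm, inside the hole with no side force. I keep pressing in small steps.

```bash

python3 -m creep '[{"jaw":0,"slide":[0,0,-0.05],"turn":[0,0,0]},{"jaw":0,"slide":[0,0,0],"turn":[0,0,0]},{"jaw":0,"slide":[0,0,0],"turn":[0,0,0]}]'; python3 st.py; python3 -m creep '[{"jaw":0,"slide":[0,0,-0.05],"turn":[0,0,0]},{"jaw":0,"slide":[0,0,0],"turn":[0,0,0]},{"jaw":0,"slide":[0,0,0],"turn":[0,0,0]}]'; python3 st.py; python3 -m creep '[{"jaw":0,"slide":[0,0,-0.04],"turn":[0,0,0]},{"jaw":0,"slide":[0,0,0],"turn":[0,0,0]},{"jaw":0,"slide":[0,0,0],"turn":[0,0,0]}]'; python3 st.py
```

```text
t: 23.25
ee_pos: [0.5007, -0.1287, 0.1437]
tcp_rot: [-3.104, -0.479, -0.005]
contact_force: [1.5, 0.5, 1.5]
width: 0.149
finger_force: 49.9
t 23.25 q [-0.058, 0.09, 0.274, 1.892, -0.029, 1.161, -1.038] p [0.5007, -0.1287, 0.1437] z [0.003, 0.001, -1.0] y [0.302, -0.953, -0.0] F [1.5, 0.5, 1.5] w 13.0 ff 49.9
t: 23.62
ee_pos: [0.5007, -0.1287, 0.1411]
tcp_rot: [-3.104, -0.479, -0.005]
contact_force: [0.0, 0.2, 2.9]
width: 0.148
finger_force: 49.9
t 23.62 q [-0.057, 0.092, 0.274, 1.895, -0.029, 1.156, -1.037] p [0.5007, -0.1287, 0.1411] z [0.003, 0.001, -1.0] y [0.302, -0.953, -0.0] F [0.0, 0.2, 2.9] w 12.9 ff 49.9
t: 24.0
ee_pos: [0.5007, -0.1287, 0.1391]
tcp_rot: [-3.104, -0.479, -0.005]
contact_force: [-0.4, 0.8, 4.0]
width: 0.147
finger_force: 49.9
t 24.0 q [-0.057, 0.094, 0.274, 1.897, -0.03, 1.151, -1.037] p [0.5007, -0.1287, 0.1391] z [0.003, 0.001, -1.0] y [0.302, -0.953, -0.0] F [-0.4, 0.8, 4.0] w 12.8 ff 49.9
```

The force follows the key's spring. A little further brings it onto the stop.

```bash

python3 -m creep '[{"jaw":0,"slide":[0,0,-0.04],"turn":[0,0,0]},{"jaw":0,"slide":[0,0,0],"turn":[0,0,0]},{"jaw":0,"slide":[0,0,0],"turn":[0,0,0]}]'; python3 st.py; python3 -m creep '[{"jaw":0,"slide":[0,0,-0.04],"turn":[0,0,0]},{"jaw":0,"slide":[0,0,0],"turn":[0,0,0]},{"jaw":0,"slide":[0,0,0],"turn":[0,0,0]},{"jaw":0,"slide":[0,0,0],"turn":[0,0,0]}]'; python3 st.py
```

```text
t: 24.38
ee_pos: [0.5012, -0.1288, 0.1387]
tcp_rot: [-3.104, -0.479, -0.007]
contact_force: [-2.4, 0.2, 13.1]
width: 0.151
finger_force: 50.0
t 24.38 q [-0.057, 0.095, 0.274, 1.898, -0.031, 1.149, -1.036] p [0.5012, -0.1288, 0.1387] z [0.004, 0.002, -1.0] y [0.302, -0.953, -0.0] F [-2.4, 0.2, 13.1] w 13.1 ff 50.0
t: 24.88
ee_pos: [0.5017, -0.1288, 0.1382]
tcp_rot: [-3.104, -0.479, -0.009]
contact_force: [-2.7, 0.8, 19.9]
width: 0.15
finger_force: 50.0
t 24.88 q [-0.057, 0.095, 0.274, 1.898, -0.031, 1.147, -1.036] p [0.5017, -0.1288, 0.1382] z [0.006, 0.002, -1.0] y [0.302, -0.953, 0.0] F [-2.7, 0.8, 19.9] w 13.1 ff 50.0
```

```bash

python3 -m creep '[{"jaw":0,"slide":[0,0,0.03],"turn":[0,0,0]},{"jaw":0,"slide":[0,0,0],"turn":[0,0,0]},{"jaw":0,"slide":[0,0,0],"turn":[0,0,0]},{"jaw":0,"slide":[0,0,0],"turn":[0,0,0]},{"jaw":0,"slide":[0,0,0],"turn":[0,0,0]},{"jaw":0,"slide":[0,0,0],"turn":[0,0,0]}]'; python3 st.py; python3 -c "
from cell import manip
s=manip.state()
if s['contact_force'][2]>6: print(manip.close_job())"
```

```text
t: 25.62
ee_pos: [0.5013, -0.1288, 0.1385]
tcp_rot: [-3.104, -0.479, -0.008]
contact_force: [-1.5, 0.9, 14.6]
width: 0.151
finger_force: 50.0
t 25.62 q [-0.057, 0.095, 0.274, 1.898, -0.031, 1.149, -1.036] p [0.5013, -0.1288, 0.1385] z [0.005, 0.002, -1.0] y [0.302, -0.953, -0.0] F [-1.5, 0.9, 14.6] w 13.2 ff 50.0
the job is handed in; nothing more can be done
None
```

I handed the job in at 25.6 s: all five nuts are in the dish, the empty mug is upright on the bench, and the gripped marker is holding the set key on its stop at about 15 N (the hand-in returned no verdict).

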